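# Find the rattling balance case and present it

## Task

One of the three sealed centrifuge balance cases has a weight loose inside. Starting with the left one and working to the right, lift each case well clear of its pad, shake it by rocking it end to end, and set it back on its own pad before lifting the next (the last one need not go back if it is the one that rattles). Then present the one that rattles: finish while holding it still and level in the gripper, in the air above the middle of the steel hand-over tray (10 to 30 cm above the bench), with the other two standing on their pads and everything else on the bench left where it was.

Things in the scene. Friction and masses are not known exactly. Their poses are not given: they have to be found in the camera images.
- case_left_centre (a point): centre (half-way up) of the left case ('left': the robot's left, +y), a sealed grey box 118 long (its x) x 50 wide (its y) x 46 tall, smooth upright sides, 0.21 to 0.39 kg; the three look alike. Grip it across the 50 mm width. Any one of the three also holds a loose ball: see the middle case
- case_middle_centre (a point): centre (half-way up) of the middle case ('left': the robot's left, +y), a sealed grey box 118 long (its x) x 50 wide (its y) x 46 tall, smooth upright sides, 0.21 to 0.39 kg; the three look alike. Grip it across the 50 mm width. Any one holds a loose 135 g steel ball that rolls inside along the length once tipped past 0.2 rad, stops 39 mm from the middle, and stays within about 10 mm of there when level again
- case_right_centre (a point): centre (half-way up) of the right case ('left': the robot's left, +y), a sealed grey box 118 long (its x) x 50 wide (its y) x 46 tall, smooth upright sides, 0.21 to 0.39 kg; the three look alike. Grip it across the 50 mm width. Nothing moves in the two without the ball. Total weights do not tell
- pad_left_top (a point): middle of the upper face of the left black rubber pad, home of the left case; fixed, 140 (its x) x 76 (its y), 3 thick
- pad_middle_top (a point): middle of the upper face of the middle black rubber pad, home of the middle case; fixed, 140 (its x) x 76 (its y), 3 thick
- pad_right_top (a point): middle of the upper face of the right black rubber pad, home of the right case; fixed, 140 (its x) x 76 (its y), 3 thick
- tray_centre (a point): middle of the mouth of the shallow steel hand-over tray, 100 (x) x 140 (y) x 18 tall, fixed on the bench beyond the cases; the rattling case is held in the air above it
- bottle: bystander, origin under its middle: small amber bottle, 32 dia x 55 tall, between the left and middle cases; leave alone
- jar: bystander, origin under its middle: small white jar, 36 dia x 40 tall, between the middle and right cases; leave alone
- tube_rack: bystander, origin under its middle: white rack of capped tubes, 60 x 150 x 80 tall; leave alone
- tip_box: bystander, origin under its middle: clear box of pipette tips with blue lid plate, 117 x 82 x 52 tall; leave alone
- pen_cup: bystander, origin under its middle: white cup with pens, 76 dia, 90 tall, pens to 130; leave alone
- dishes: bystander, origin under its middle: stack of four clear dishes, 92 dia x 54 tall; leave alone
There are look-alikes about, which are no part of the job. Leave any purple look-alike of the part that bears case_left_centre alone.

How it is judged:
By the outcome, as a careful person would: the job done as asked, in the order asked, and still so for the second after the job is handed in, while the arm keeps its last pose, push and grip.
It also fails if it takes over 72 s, if anything falls off the work surface, if the arm or the gripper's body presses on something with over 40 N, if the wrist force passes 120 N, or if a joint passes its speed limit or range.

## Robot

A 6-joint arm with a two-finger parallel gripper is mounted at the origin on the work surface. World frame = base frame: x ahead of the robot, y to its left, z up, the work surface at z = 0. Lengths are in mm, angles in rad, forces in N, time in s.
With the tool pointing down it reaches from about 350 to 975 mm from the base axis. Payload 7.1 kg.
Tool frame: the origin (TCP) lies at the very end of the fingers, on their centre line; the grasp point (between the pads) lies 19 mm behind it (ctrl.grip_depth is the distance from the TCP to the grasp point, in mm); x points along the fingers, z is the direction in which the jaws open and shut, and the axes are right-handed (so a half turn about x gives the same grasp; the last joint's range is limited). The gripper opens to 88 mm and grips with 3 to 60 N. Pads are 20 mm wide; open, the fingers measure 115 mm over their backs; the gripper's body (75 mm by 178 mm) begins 61 mm behind the grasp point.
Start: joints at [-1.357, 0.423, 1.63, -0, 1.089, -0.019], TCP at [144.209, -608.119, 222.675] pointing down, gripper open.
Joint ranges: [-3, 3], [-0.9, 2.11], [0.09, 2.58], [-1.31, 4.45], [0.11, 2.69], [-2.54, 2.54]. Speed limits (rad/s): [2.39, 2.39, 3.01, 3.14, 3.14, 3.14].

## Interface

Orientations are given as a rotation vector (axis times angle).
In Python, from workcell import ctrl gives the robot as it stands. The module is installed in compiled form; this text tells all that it offers.
- The arm moves only by the tool send_rows, never from a script. Its argument "rows" is a list of rows, each a list of 4 numbers: the shift along the tool's x, y, z in mm, then the turn about the tool's x in rad. In form: [[x, y, z, turn], ...]. A call has 1 to 10 rows; each row shifts and turns the pose as measured when the row begins, along the tool's axes as they then stand; what a row does not reach is not made up. A row lasts 1/12 s, in which the tool goes at most 41.7 mm and 7.16 degrees, less where a joint would pass 70% of its speed; a pose out of reach is approached as far as the arm can. A call with a gripper value outside its range is refused whole. "fingers" is the opening, from 0 (shut) to 1 (fully open), set as the call begins (left out, the last holds). The fingers move at their own pace and stop on an object; the grip force is fixed at half the most. Time passes only in rows, so rows that do not move let the fingers close. It gives the time, the measured TCP pose, the force and the opening at its end, in the units of the state.
- ctrl.get_obs(): the state, without advancing time (a new reading comes with each control period).
- ctrl.get_image(name): name is "scene" or "top" or "wrist"; returns a dict with "img" (420x560x3 uint8, red, green, blue), "depth" (420x560 float32, mm along the optical axis (not along the pixel's ray), 0 where there is no reading), "mtx" (3x3 intrinsics, pixels), "world_from_camera" (4x4, takes a point from camera to world coordinates). Camera axes: x right, y down, z forward; pixel columns grow to the right and rows downward; lengths in mm; the calibration is good to about 2 mm. A picture is of the moment at which its call begins.
- ctrl.close_job(): hands the job in, once; it reports no verdict.
The state is a dict: "t": time; "qpos": joint angles; "qvel": joint speeds; "joint_torque": joint torques, N m; "ee_pos": TCP position; "orientation": TCP orientation; "ft_force": force on the tool from outside, world axes, zero at the start; "moment": the same for the moment, N m; "width": finger opening in mm.
Only numpy, scipy, OpenCV 4.12 (cv2) and the standard library are available. Lean on these libraries where they do the work, as an engineer would, in place of code of your own. Each camera call takes 0.05 s, during which the arm holds its last target.

## Working session

There is one attempt and no reset: what is moved stays moved. The work goes in short steps, Python scripts to look and compute and a tool call to move; the robot and the scene stay as the last step left them, time stands still between calls to the robot, and variables do not carry over. Pictures are saved under pics/ and viewed, and the job is handed in when it is done.

Besides the shell and the picture viewer there is one more tool, called after "Call:" as name([rows], argument=value, ...), one row to a line, values as JSON. send_rows: Moves the arm, as the interface text tells. Its arguments: {"type":"object","properties":{"rows":{"type":"array"},"fingers":{"type":"number"}},"required":["rows"]}

```bash
mkdir -p pics; python3 - <<'E'
from workcell import ctrl
import cv2
o=ctrl.get_obs()
for k,v in o.items(): print(k,v)
print(ctrl.grip_depth)
for n in("scene","top","wrist"):
    d=ctrl.get_image(n); cv2.imwrite(f"pics/{n}0.png",d["img"][:,:,::-1]); print(n,d["mtx"].tolist(),d["world_from_camera"].round(3).tolist())
E
```

```text
t 0.0
qpos [-1.35699552e+00  4.23857150e-01  1.63068633e+00 -2.74243889e-05
  1.08860946e+00 -1.90411690e-02]
qvel [-1.15759680e-03 -5.35200528e-04 -1.51554659e-03 -1.77949713e-04
 -4.26079772e-04  3.91636789e-05]
joint_torque [-4.92859945e-04 -5.44625044e+01 -2.73667860e+01  6.44800183e-02
  2.28960993e-02 -1.07746855e-04]
ee_pos [ 144.08825256 -607.58659475  221.89296221]
orientation [ 1.03696599  1.31164429 -1.03534199]
ft_force [0.47684864 0.2395549  0.62272924]
moment [ 0.00444307  0.0328515  -0.02607822]
width 87.78711685493033
18.700000000000003
scene [[422.9872956260181, 0.0, 276.5839986775133], [0.0, 422.9872956260181, 208.91745161933596], [0.0, 0.0, 1.0]] [[0.828, 0.35, -0.438, 1135.598], [0.56, -0.484, 0.672, -817.455], [0.023, -0.802, -0.597, 837.53], [0.0, 0.0, 0.0, 1.0]]
top [[444.6523889111932, 0.0, 286.0794382472486], [0.0, 444.6523889111932, 212.2697019259241], [0.0, 0.0, 1.0]] [[0.0, -0.976, 0.217, 196.942], [-1.0, -0.0, -0.0, 51.658], [0.0, -0.217, -0.976, 1638.521], [0.0, 0.0, 0.0, 1.0]]
wrist [[336.92427375652954, 0.0, 282.20698908136364], [0.0, 336.92427375652954, 203.85346984623948], [0.0, 0.0, 1.0]] [[0.231, -0.942, -0.245, 210.219], [-0.973, -0.224, -0.057, -591.473], [-0.001, 0.252, -0.968, 382.498], [0.0, 0.0, 0.0, 1.0]]
```

View pics/top0.png

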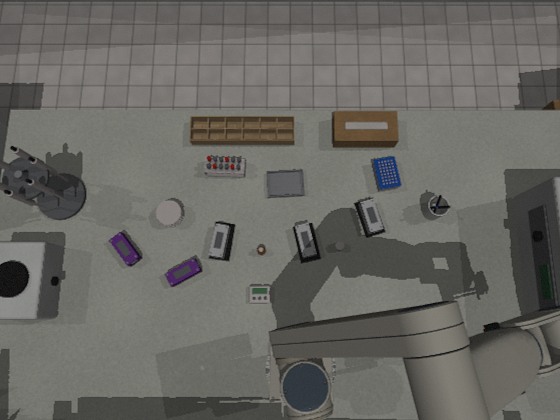

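View pics/scene0.png

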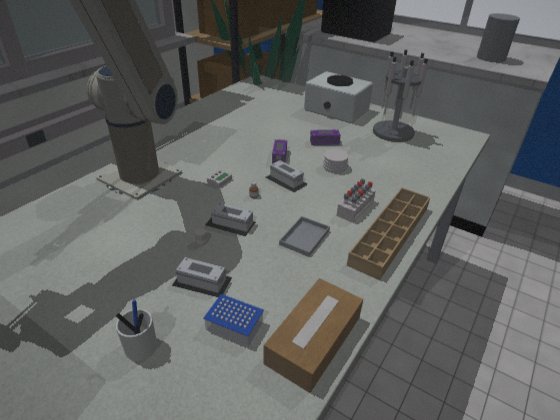

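View pics/wrist0.png

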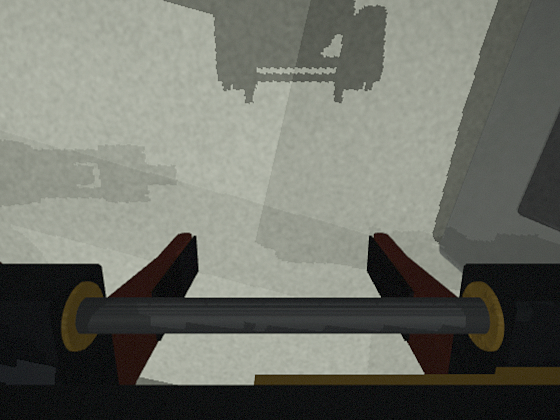

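Top view (image up = +x, left = +y): grey cases on black pads at px (221,240) left, (306,241) middle, (370,216) right. The purple look-alikes are at (124,248) and (183,271). The bottle is at (261,249), the jar is in shadow at (338,245), and the tray is at (285,184). I'll measure all of these now.

```bash
cat > h.py <<'E'
from workcell import ctrl
import cv2, numpy as np
from scipy.spatial.transform import Rotation as R
def cloud(d):
    z=d["depth"]; K=d["mtx"]; v,u=np.mgrid[:z.shape[0],:z.shape[1]]
    p=np.stack([(u-K[0,2])/K[0,0]*z,(v-K[1,2])/K[1,1]*z,z],-1)
    T=d["world_from_camera"]; w=p@T[:3,:3].T+T[:3,3]; w[z<=0]=np.nan; return w
E
python3 - <<'E'
from h import *
d=ctrl.get_image("top"); w=cloud(d)
img=d["img"]
cv2.imwrite("pics/crop1.png",cv2.resize(img[150:310,100:480,::-1],None,fx=2,fy=2,interpolation=cv2.INTER_NEAREST))
for n,(u,v) in dict(L=(221,240),M=(306,241),R=(370,216)).items():
    m=np.zeros(w.shape[:2],bool); m[v-32:v+33,u-32:u+33]=True
    for lab,lo,hi in(("case",40,60),):
        k=m&(w[...,2]>lo)&(w[...,2]<hi)
        nn,l,s,c=cv2.connectedComponentsWithStats(k.astype(np.uint8))
        for i in range(1,nn):
            if s[i,4]<150: continue
            P=w[l==i]; r=cv2.minAreaRect(P[:,:2].astype(np.float32)); print(n,lab,s[i,4],np.median(P,0).round(1),r)
    # pad + case dark
    g=img.max(-1); k=(m&(g<45)&(w[...,2]<60)).astype(np.uint8)
    nn,l,s,c=cv2.connectedComponentsWithStats(k)
    for i in range(1,nn):
        if s[i,4]>100: P=w[l==i]; print(n,'pad',s[i],np.median(P,0).round(1),cv2.minAreaRect(P[:,:2].astype(np.float32)))
for n,(u,v) in dict(bottle=(261,249),jar=(338,245),tray=(285,184),rack=(225,166),tip=(386,172),cup=(438,205),dishes=(169,212),box=(365,128),drawer=(242,130),dev=(260,293),p1=(124,248),p2=(183,271)).items(): print(n,w[v,u].round(0),np.nanmax(w[v-12:v+13,u-12:u+13,2]).round(0))
E
```

```text
L case 463 [448.4 293.7  50.5] ((448.5713806152344, 294.8583679199219), (53.14708709716797, 119.9888916015625), 78.32420349121094)
L pad [209 222  26  39 207] [444.5 265.2   5.1] ((454.12945556640625, 288.8926696777344), (72.00550842285156, 139.97804260253906), 80.81053161621094)
M case 460 [448.5 -19.8  50. ] ((450.89178466796875, -19.022689819335938), (122.35649108886719, 51.174705505371094), 13.781256675720215)
M pad [293 223  28  40 261] [417.5 -39.9   4.8] ((446.3638000488281, -23.587535858154297), (136.4866180419922, 74.94053649902344), 12.473371505737305)
R case 444 [ 540.6 -260.8   49.8] ((541.3068237304688, -261.64019775390625), (120.02545928955078, 52.03916931152344), 16.47427749633789)
R pad [355 202  30  35 156] [ 516.6 -236.8    4.4] ((541.9224853515625, -257.42022705078125), (136.13861083984375, 74.70744323730469), 19.645801544189453)
bottle [415. 141.  54.] 59.0
jar [ 432. -137.   40.] 51.0
tray [672.  56.   2.] 28.0
rack [718. 276.  80.] 90.0
tip [ 706. -322.   48.] 64.0
cup [ 572. -497.   76.] 135.0
dishes [549. 477.  61.] 65.0
box [ 872. -246.   71.] 84.0
drawer [874. 220.  46.] 61.0
dev [261. 145.  20.] 35.0
p1 [419. 635.  49.] 58.0
p2 [337. 418.  48.] 56.0
```

View pics/crop1.png

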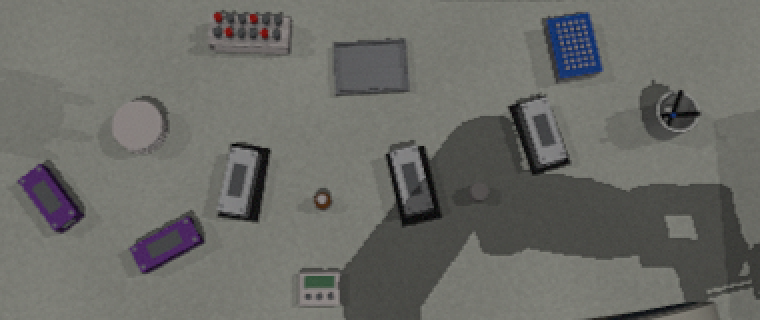

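Candidates for the left case: grey box (221,240), purple look-alikes (183,271) and (124,248). I choose the grey one on a black pad. The crop shows it clearly grey, and its top is at z≈50 (expected 49).

Next, the tool axes.

```bash
cat >> h.py <<'E'
def st():
    o=ctrl.get_obs(); r=R.from_rotvec(o["orientation"]).as_matrix()
    print("t %.2f"%o["t"],"pos",o["ee_pos"].round(1),"w %.1f"%o["width"],"F",np.round(o["ft_force"],2),"M",np.round(o["moment"],3)); print("q",np.round(o["qpos"],3)); print("X",r[:,0].round(3),"Y",r[:,1].round(3),"Z",r[:,2].round(3)); return o,r
E
python3 - <<'E'
from h import *
o,r=st()
E
```

```text
t 0.20 pos [ 144.1 -607.8  222.2] w 87.6 F [0.06 0.93 0.01] M [-0.026 -0.013 -0.01 ]
q [-1.357  0.424  1.63  -0.     1.089 -0.019]
X [-0.     0.001 -1.   ] Y [0.973 0.231 0.   ] Z [ 0.231 -0.973 -0.001]
```

Call:
send_rows([
  [-40,0,0,0],
  [-40,0,0,0],
  [-40,0,0,0],
], fingers=1)

```text
t: 0.45
ee_pos: [142.9, -602.4, 333.9]
orientation: [1.051, 1.329, -1.026]
ft_force: [0.3, -0.5, -0.2]
width: 88.1
```

```bash
python3 - <<'E'
from h import *
o,r=st()
E
```

```text
t 0.45 pos [ 142.9 -602.4  333.9] w 88.1 F [ 0.33 -0.51 -0.18] M [ 0.002  0.011 -0.046]
q [-1.357  0.324  1.514 -0.     1.327 -0.019]
X [-0.005  0.023 -1.   ] Y [0.973 0.231 0.   ] Z [ 0.231 -0.973 -0.024]
```

Call:
send_rows([
  [0,0,0,0],
  [0,0,0,0],
])

```text
t: 0.62
ee_pos: [143.7, -606.0, 343.3]
orientation: [1.042, 1.318, -1.032]
ft_force: [-0.1, 0.2, -1.7]
width: 87.2
```

```bash
cat >> h.py <<'E'
def plan(tgt,jaz=None,n=10,vmax=40.,tmax=0.12):
    """rows toward TCP tgt and jaw azimuth jaz (rad), turning about tool x"""
    o,r=st(); p=o["ee_pos"].copy(); rows=[]; tgt=np.array(tgt,float)
    for _ in range(n):
        az=np.arctan2(r[1,2],r[0,2]); t=0 if jaz is None else -(jaz-az)
        t=(t+2*np.pi) % (2*np.pi) if False else t
        d=tgt-p; L=np.linalg.norm(d)
        if L<1 and abs(t)<.005: break
        if L>vmax: d=d*vmax/L
        t=float(np.clip(t,-tmax,tmax)); s=np.round(r.T@d); t=round(t,2)
        rows.append([int(s[0]),int(s[1]),int(s[2]),t])
        p=p+r@s; r=r@R.from_rotvec([t,0,0]).as_matrix()
    print(rows, "end",p.round(0)); return rows
E
python3 - <<'E'
from h import *
plan([520,-300,340],np.radians(-76.6)+.6,30)
E
```

```text
t 0.62 pos [ 143.7 -606.   343.3] w 87.2 F [-0.12  0.17 -1.66] M [-0.012 -0.007 -0.009]
q [-1.357  0.316  1.504 -0.     1.331 -0.019]
X [-0.002  0.009 -1.   ] Y [0.973 0.231 0.   ] Z [ 0.231 -0.973 -0.01 ]
[[0, 36, -17, -0.12], [0, 38, -13, -0.12], [1, 39, -8, -0.12], [0, 40, -4, -0.12], [1, 40, 1, -0.12], [0, 40, 6, -0.0], [1, 40, 6, -0.0], [0, 40, 6, -0.0], [1, 40, 6, -0.0], [0, 40, 6, -0.0], [1, 40, 6, -0.0], [0, 40, 6, -0.0], [0, 2, 1, -0.0]] end [ 520. -300.  340.]
```

Call:
send_rows([
  [0,36,-17,-0.12],
  [0,38,-13,-0.12],
  [1,39,-8,-0.12],
  [0,40,-4,-0.12],
  [1,40,1,-0.12],
  [0,40,6,-0.12],
  [1,40,6,-0.12],
  [0,40,10,-0.12],
  [1,40,15,-0.12],
  [0,40,20,-0.12],
])

```text
t: 1.45
ee_pos: [436.5, -325.0, 331.3]
orientation: [0.09, 1.579, -0.069]
ft_force: [0.7, -0.8, 0.7]
width: 87.7
```

```bash
python3 - <<'E'
from h import *
plan([480,250,340],np.radians(40),30)
E
```

```text
t 1.45 pos [ 436.5 -325.   331.3] w 87.7 F [ 0.74 -0.77  0.68] M [-0.077 -0.111 -0.027]
q [-0.665  0.2    1.685  0.005  1.273 -0.565]
X [-0.009  0.014 -1.   ] Y [0.101 0.995 0.013] Z [ 0.995 -0.101 -0.011]
[[0, 40, -1, -0.12], [0, 40, 4, -0.12], [0, 39, 8, -0.12], [0, 38, 13, -0.12], [0, 36, 18, -0.12], [0, 34, 22, -0.12], [0, 31, 26, -0.08], [0, 29, 28, 0.0], [0, 29, 28, 0.0], [0, 29, 28, 0.0], [0, 29, 28, 0.0], [0, 28, 28, 0.0], [-1, 28, 28, 0.0], [0, 29, 28, 0.0], [0, 10, 10, 0.0]] end [480. 250. 340.]
```

Call:
send_rows([
  [0,40,-1,-0.12],
  [0,40,4,-0.12],
  [0,39,8,-0.12],
  [0,38,13,-0.12],
  [0,36,18,-0.12],
  [0,34,22,-0.12],
  [0,31,26,-0.12],
  [0,29,28,-0.12],
  [0,25,31,-0.12],
  [0,20,34,-0.12],
])

```text
t: 2.28
ee_pos: [450.7, 90.4, 326.3]
orientation: [-0.872, 1.388, 0.915]
ft_force: [1.0, -1.0, -0.5]
width: 87.6
```

```bash
python3 - <<'E'
from h import *
plan([455,285,250],np.radians(78.3),20)
E
```

```text
t 2.28 pos [450.7  90.4 326.3] w 87.6 F [ 1.04 -0.95 -0.49] M [-0.026 -0.195 -0.009]
q [ 0.158  0.063  1.856  0.022  1.24  -0.998]
X [-0.021  0.017 -1.   ] Y [-0.912  0.41   0.026] Z [0.41  0.912 0.007]
[[15, 14, 34, -0.12], [15, 10, 36, -0.1], [15, 6, 36, 0.0], [15, 6, 36, 0.0], [16, 7, 36, 0.0], [4, 1, 9, 0.0]] end [455. 284. 250.]
```

Call:
send_rows([
  [0,33,-23,0],
  [0,33,-23,0],
  [0,33,-23,0],
  [0,33,-23,0],
  [0,33,-23,0],
  [0,33,-23,0],
  [0,33,-23,0],
])

```text
t: 2.87
ee_pos: [168.6, 41.8, 322.3]
orientation: [-0.885, 1.396, 0.944]
ft_force: [-0.2, 0.3, 1.3]
width: 87.9
```

```bash
python3 - <<'E'
from h import *
st()
E
```

```text
t 2.87 pos [168.6  41.8 322.3] w 87.9 F [-0.23  0.29  1.26] M [ 0.009 -0.162 -0.009]
q [ 0.136 -0.512  2.281  0.022  1.409 -1.041]
X [-0.04   0.016 -0.999] Y [-0.921  0.387  0.043] Z [ 0.387  0.922 -0.   ]
```

```bash
python3 - <<'E'
import numpy as np
from scipy.optimize import least_squares
D=[(.4239,1.6307,1.0886,np.hypot(144.1,607.7),222.),(.324,1.514,1.327,np.hypot(142.9,602.4),333.9),(.316,1.504,1.331,np.hypot(143.7,606),343.3),(.2,1.685,1.273,np.hypot(436.5,325),331.3),(.063,1.856,1.24,np.hypot(450.7,90.4),326.3),(-.512,2.281,1.409,np.hypot(168.6,41.8),322.3)]
D=np.array(D)
def fk(p,q2,q3,q5):
    L1,L2,Lt,h,a=p; s=q2+q3; e=s+q5
    return a+L1*np.sin(q2)+L2*np.sin(s)+Lt*np.sin(e), h+L1*np.cos(q2)+L2*np.cos(s)+Lt*np.cos(e)
f=lambda p: np.concatenate([fk(p,*D[:,:3].T)[0]-D[:,3],fk(p,*D[:,:3].T)[1]-D[:,4],[(p[4])/20]])
s=least_squares(f,[500,500,200,300,0]); print(s.x.round(1),f(s.x).round(1)); p=s.x
# limits tool-down
for q2 in np.arange(-.9,2.11,.3):
    print(round(q2,2),[tuple(int(x) for x in fk(p,q2,q3,np.pi-q2-q3)) if .11<np.pi-q2-q3<2.69 else None for q3 in(.09,.3,.6,1,1.5,2,2.58)])
E
```

```text
[ 566.8  468.2 -302.1 -381.3  -18.6] [ 4.9  1.3 -8.7 -0.   2.7 -0.1 -2.3  0.5  0.8  0.3  0.4  0.3 -0.9]
-0.9 [None, None, None, None, (-198, 659), (-45, 485), (2, 222)]
-0.6 [None, None, None, None, (28, 679), (122, 468), (90, 202)]
-0.3 [None, None, None, (115, 820), (250, 631), (278, 401), (169, 157)]
-0.0 [None, None, (245, 874), (375, 740), (448, 520), (407, 292), (230, 91)]
0.3 [None, (413, 848), (515, 753), (599, 587), (604, 355), (497, 150), (269, 10)]
0.6 [(599, 749), (668, 679), (737, 558), (769, 374), (705, 152), (542, -12), None]
0.9 [(816, 530), (861, 442), (892, 306), (868, 121), (741, -72), (537, -181), None]
1.2 [(959, 255), (976, 159), (965, 19), (888, -149), (709, -297), None, None]
1.5 [(1014, -48), (1002, -145), (950, -275), (826, -414), (612, -502), None, None]
1.8 [(977, -354), (937, -444), (849, -553), (690, -649), None, None, None]
2.1 [(851, -637), (786, -710), (670, -788), None, None, None, None]
```

```bash
python3 - <<'E'
from h import *
plan([900,120,325],np.radians(97),25)
E
```

```text
t 2.87 pos [168.6  41.8 322.3] w 87.9 F [-0.23  0.29  1.26] M [ 0.009 -0.162 -0.009]
q [ 0.136 -0.512  2.281  0.022  1.409 -1.041]
X [-0.04   0.016 -0.999] Y [-0.921  0.387  0.043] Z [ 0.387  0.922 -0.   ]
[[-2, -35, 19, -0.12], [-2, -37, 15, -0.12], [-2, -39, 10, -0.12], [-2, -40, 6, -0.12], [-2, -40, 1, -0.04], [-2, -40, -1, -0.0], [-1, -40, -1, -0.0], [-2, -40, 0, -0.0], [-1, -40, -1, -0.0], [-2, -40, 0, -0.0], [-1, -40, -1, -0.0], [-2, -40, 0, -0.0], [-1, -40, -1, -0.0], [-2, -40, 0, -0.0], [-1, -40, -1, -0.0], [-2, -40, 0, -0.0], [-1, -40, -1, -0.0], [-2, -40, 0, -0.0], [0, -14, -1, -0.0]] end [900. 120. 325.]
```

Call:
send_rows([
  [-2,-35,19,-0.12],
  [-2,-37,15,-0.12],
  [-2,-39,10,-0.12],
  [-2,-40,6,-0.12],
  [-2,-40,1,-0.04],
  [-2,-40,-1,0],
  [-1,-40,-1,0],
  [-2,-40,0,0],
  [-1,-40,-1,0],
  [-2,-40,0,0],
])

```text
t: 3.7
ee_pos: [558.7, 87.6, 353.1]
orientation: [-1.312, 1.1, 1.305]
ft_force: [0.8, 0.1, 0.0]
width: 87.8
```

Call:
send_rows([
  [-2,-40,0,0],
  [-2,-40,0,0],
  [-2,-40,0,0],
  [-2,-40,0,0],
  [-2,-40,0,0],
  [-2,-40,0,0],
  [-2,-40,0,0],
  [-2,-40,0,0],
  [-2,-40,0,0],
])

```text
t: 4.45
ee_pos: [922.0, 140.4, 361.7]
orientation: [-1.304, 1.115, 1.318]
ft_force: [1.7, 0.6, 0.3]
width: 87.9
```

```bash
python3 - <<'E'
from h import *
st()
E
```

```text
t 4.45 pos [922.  140.4 361.7] w 87.9 F [1.7  0.6  0.29] M [ 0.052 -0.15  -0.017]
q [ 0.132  0.892  0.51   0.021  1.73  -1.581]
X [ 0.008  0.022 -1.   ] Y [-0.989 -0.145 -0.011] Z [-0.145  0.989  0.02 ]
```

Call:
send_rows([
  [0,-40,0,0],
  [0,-40,0,0],
  [0,-40,0,0],
  [0,-40,0,0],
  [0,-40,0,0],
])

```text
t: 4.87
ee_pos: [1006.5, 152.8, 309.0]
orientation: [-1.32, 1.078, 1.284]
ft_force: [0.0, -0.5, 1.7]
width: 88.1
```

```bash
python3 - <<'E'
from h import *
st()
E
```

```text
t 4.87 pos [1006.5  152.8  309. ] w 88.1 F [ 0.02 -0.51  1.68] M [ 0.07  -0.142 -0.002]
q [ 0.132  1.159  0.09   0.023  1.837 -1.576]
X [ 0.053  0.029 -0.998] Y [-0.988 -0.143 -0.057] Z [-0.144  0.989  0.021]
```

Call:
send_rows([
  [-20,-36,0,0],
  [-20,-36,0,0],
  [-20,-36,0,0],
  [-20,-36,0,0],
  [-20,-36,0,0],
])

```text
t: 5.28
ee_pos: [1026.2, 153.3, 363.8]
orientation: [-1.363, 0.985, 1.197]
ft_force: [0.1, 0.0, -0.5]
width: 87.8
```

```bash
python3 - <<'E'
from h import *
st()
E
```

```text
t 5.28 pos [1026.2  153.3  363.8] w 87.8 F [ 0.07  0.01 -0.47] M [ 0.071 -0.102 -0.027]
q [ 0.129  1.109  0.086  0.025  1.772 -1.577]
X [ 0.169  0.047 -0.985] Y [-0.975 -0.138 -0.174] Z [-0.144  0.989  0.022]
```

Call:
send_rows([
  [-40,0,0,0],
  [-40,0,0,0],
  [-40,0,0,0],
  [-40,0,0,0],
  [-40,0,0,0],
])

```text
t: 5.7
ee_pos: [954.7, 138.5, 549.3]
orientation: [-1.378, 0.949, 1.163]
ft_force: [0.4, 0.2, 0.0]
width: 87.8
```

```bash
python3 - <<'E'
from h import *
st()
E
```

```text
t 5.70 pos [954.7 138.5 549.3] w 87.8 F [0.38 0.21 0.02] M [ 0.028 -0.079  0.011]
q [ 0.123  0.916  0.086  0.028  1.919 -1.577]
X [ 0.214  0.053 -0.975] Y [-0.966 -0.136 -0.219] Z [-0.144  0.989  0.022]
```

```bash
python3 - <<'E'
from h import *
plan([330,-60,300],np.radians(82),30)
E
```

```text
t 5.70 pos [954.7 138.5 549.3] w 87.8 F [0.38 0.21 0.02] M [ 0.028 -0.079  0.011]
q [ 0.123  0.916  0.086  0.028  1.919 -1.577]
X [ 0.214  0.053 -0.975] Y [-0.966 -0.136 -0.219] Z [-0.144  0.989  0.022]
[[6, 39, -6, 0.12], [6, 38, -11, 0.12], [6, 36, -16, 0.05], [6, 36, -17, 0.0], [6, 36, -17, 0.0], [6, 36, -17, 0.0], [5, 36, -17, 0.0], [6, 36, -17, 0.0], [5, 36, -17, 0.0], [6, 36, -18, 0.0], [6, 36, -18, 0.0], [5, 36, -18, 0.0], [6, 36, -17, 0.0], [5, 36, -18, 0.0], [6, 36, -18, 0.0], [5, 36, -17, 0.0], [6, 35, -18, 0.0], [2, 15, -7, 0.0]] end [330. -60. 300.]
```

Call:
send_rows([
  [6,39,-6,0.12],
  [6,38,-11,0.12],
  [6,36,-16,0.05],
  [6,36,-17,0.0],
  [6,36,-17,0.0],
  [6,36,-17,0.0],
  [5,36,-17,0.0],
  [6,36,-17,0.0],
  [5,36,-17,0.0],
  [6,36,-18,0.0],
])

```text
t: 6.53
ee_pos: [639.8, 6.1, 460.6]
orientation: [-1.258, 0.953, 0.979]
ft_force: [0.3, -0.3, 0.6]
width: 88.0
```

Call:
send_rows([
  [6,36,-18,0.0],
  [5,36,-18,0.0],
  [6,36,-17,0.0],
  [5,36,-18,0.0],
  [6,36,-18,0.0],
  [5,36,-17,0.0],
  [6,35,-18,0.0],
  [2,15,-7,0.0],
])

```text
t: 7.2
ee_pos: [384.9, -111.9, 346.8]
orientation: [-1.295, 0.916, 0.931]
ft_force: [-0.1, -0.2, -0.4]
width: 87.9
```

```bash
python3 - <<'E'
from h import *
plan([270,-90,170],np.radians(72),10)
d=ctrl.get_image("scene"); cv2.imwrite("pics/s1.png",d["img"][:,:,::-1])
E
```

```text
t 7.20 pos [ 384.9 -111.9  346.8] w 87.9 F [-0.11 -0.18 -0.38] M [ 0.026 -0.033 -0.02 ]
q [-0.471 -0.246  2.131  0.252  0.958 -2.116]
X [ 0.362  0.044 -0.931] Y [-0.932  0.048 -0.36 ] Z [0.029 0.998 0.059]
[[23, 32, 2, 0.12], [23, 32, -2, 0.12], [23, 32, -6, 0.06], [24, 31, -8, 0.0], [23, 31, -9, 0.0], [8, 11, -3, 0.0]] end [270. -90. 170.]
```

View pics/s1.png

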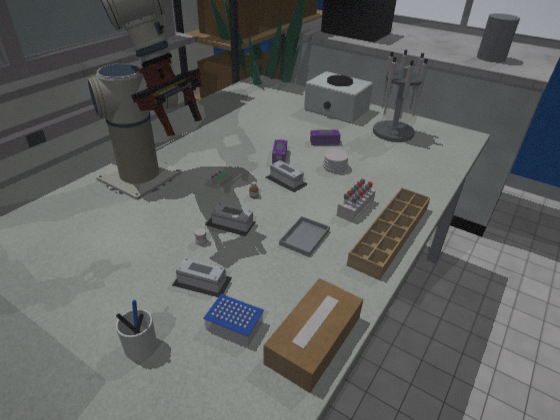

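```bash
python3 - <<'E'
from h import *
for v in ([-1.378, 0.949, 1.163],[-1.258, 0.953, 0.979],[-1.295, 0.916, 0.931]): print(R.from_rotvec(v).as_matrix()[:,0].round(3))
st()
E
```

```text
[ 0.213  0.053 -0.976]
[ 0.306  0.06  -0.95 ]
[ 0.362  0.044 -0.931]
t 7.25 pos [ 383.8 -112.1  346.5] w 88.1 F [-1.61  1.87 -1.24] M [0.105 0.112 0.076]
q [-0.473 -0.247  2.132  0.251  0.959 -2.117]
X [ 0.361  0.044 -0.931] Y [-0.932  0.049 -0.359] Z [0.03  0.998 0.058]
```

Call:
send_rows([
  [0,0,0,0],
  [0,0,0,0],
])

```text
t: 7.42
ee_pos: [383.8, -113.5, 351.2]
orientation: [-1.301, 0.914, 0.918]
ft_force: [-0.0, -0.4, 0.6]
width: 87.5
```

```bash
python3 - <<'E'
from h import *
st()
E
```

```text
t 7.42 pos [ 383.8 -113.5  351.2] w 87.5 F [-0.04 -0.4   0.55] M [ 0.033  0.02  -0.02 ]
q [-0.476 -0.258  2.131  0.251  0.958 -2.116]
X [ 0.371  0.038 -0.928] Y [-0.928  0.051 -0.369] Z [0.033 0.998 0.054]
```

```bash
python3 - <<'E'
from h import *
plan([340,35,260],np.radians(96),10,30)
E
```

```text
t 7.42 pos [ 383.8 -113.5  351.2] w 87.5 F [-0.04 -0.4   0.55] M [ 0.033  0.02  -0.02 ]
q [-0.476 -0.258  2.131  0.251  0.958 -2.116]
X [ 0.371  0.038 -0.928] Y [-0.928  0.051 -0.369] Z [0.033 0.998 0.054]
[[12, 14, 24, -0.12], [12, 11, 25, -0.03], [13, 10, 25, 0.0], [12, 10, 26, 0.0], [13, 10, 25, 0.0], [12, 9, 25, 0.0]] end [340.  35. 260.]
```

Call:
send_rows([
  [12,14,24,-0.12],
  [12,11,25,-0.03],
  [13,10,25,0],
  [12,10,26,0],
  [13,10,25,0],
  [12,9,25,0],
])

```text
t: 7.92
ee_pos: [354.6, 35.2, 273.6]
orientation: [-1.452, 0.834, 0.967]
ft_force: [1.3, -1.1, -1.4]
width: 88.2
```

```bash
python3 - <<'E'
from h import *
plan([270,25,190],None,10,20)
E
```

```text
t 7.92 pos [354.6  35.2 273.6] w 88.2 F [ 1.28 -1.13 -1.39] M [ 0.014  0.089 -0.051]
q [ 0.063 -0.294  2.351  0.005  0.662 -1.621]
X [ 0.409  0.029 -0.912] Y [-0.906 -0.103 -0.41 ] Z [-0.106  0.994 -0.016]
[[7, 19, 0, 0.0], [7, 19, 0, 0.0], [7, 19, 0, 0.0], [7, 19, 0, 0.0], [7, 19, 0, 0.0], [6, 17, 0, 0.0]] end [270.  25. 190.]
```

Call:
send_rows([
  [7,19,0,0],
  [7,19,0,0],
  [7,19,0,0],
  [7,19,0,0],
  [7,19,0,0],
  [7,19,0,0],
])

```text
t: 8.42
ee_pos: [281.3, 36.7, 198.4]
orientation: [-1.471, 0.795, 0.968]
ft_force: [-0.0, 0.9, -1.3]
width: 88.0
```

```bash
python3 - <<'E'
from h import *
st()
E
```

```text
t 8.42 pos [281.3  36.7 198.4] w 88.0 F [-0.03  0.86 -1.31] M [0.07  0.062 0.008]
q [ 0.074 -0.312  2.58   0.031  0.425 -1.657]
X [ 0.432  0.045 -0.901] Y [-0.892 -0.124 -0.434] Z [-0.132  0.991 -0.014]
```

Call:
send_rows([
  [-8,18,0,0],
  [-8,18,0,0],
  [-8,18,0,0],
  [-8,18,0,0],
])

```text
t: 8.75
ee_pos: [227.2, 32.1, 231.7]
orientation: [-1.469, 0.804, 0.986]
ft_force: [-0.1, -0.1, 0.7]
width: 88.1
```

```bash
python3 - <<'E'
from h import *
st()
E
```

```text
t 8.75 pos [227.2  32.1 231.7] w 88.1 F [-0.13 -0.11  0.74] M [0.031 0.075 0.04 ]
q [ 0.06  -0.587  2.577  0.032  0.721 -1.671]
X [ 0.415  0.046 -0.908] Y [-0.899 -0.131 -0.418] Z [-0.138  0.99  -0.013]
```

Call:
send_rows([
  [10,20,0,0],
  [10,20,0,0],
  [10,20,0,0],
  [10,20,0,0],
])

```text
t: 9.08
ee_pos: [204.4, 30.4, 235.3]
orientation: [-1.466, 0.821, 1.006]
ft_force: [0.1, 0.1, 0.5]
width: 87.5
```

```bash
python3 - <<'E'
from h import *
st()
E
```

```text
t 9.08 pos [204.4  30.4 235.3] w 87.5 F [0.15 0.09 0.47] M [ 0.02   0.047 -0.012]
q [ 0.062 -0.665  2.578  0.025  0.821 -1.667]
X [ 0.394  0.043 -0.918] Y [-0.908 -0.135 -0.396] Z [-0.141  0.99  -0.014]
```

```bash
cat > kin.py <<'E'
import numpy as np
from scipy.optimize import least_squares
D=np.array([(.4239,1.6307,1.0886,np.hypot(144.1,607.7),222.),(.316,1.504,1.331,np.hypot(143.7,606),343.3),(.2,1.685,1.273,np.hypot(436.5,325),331.3),(.063,1.856,1.24,np.hypot(450.7,90.4),326.3),(-.512,2.281,1.409,np.hypot(168.6,41.8),322.3),(.892,.51,1.73,np.hypot(922,140),361.7),(1.159,.09,1.837,np.hypot(1006.5,152.8),309),(1.109,.086,1.772,np.hypot(1026,153),363.8),(.916,.086,1.919,np.hypot(954.7,138.5),549.3),(-.294,2.351,.662,np.hypot(354.6,35.2),273.6),(-.312,2.58,.425,np.hypot(281.3,36.7),198.4),(-.665,2.578,.821,np.hypot(204.4,30.4),235.3)])
def fk(p,q2,q3,q5):
    L1,L2,Lt,h,a=p; s=q2+q3; e=s+q5
    return a+L1*np.sin(q2)+L2*np.sin(s)+Lt*np.sin(e), h+L1*np.cos(q2)+L2*np.cos(s)+Lt*np.cos(e)
f=lambda p: np.concatenate([fk(p,*D[:,:3].T)[0]-D[:,3],fk(p,*D[:,:3].T)[1]-D[:,4]])
P=least_squares(f,[500,500,200,300,0]).x
if __name__=="__main__": print(P.round(1),f(P).round(1))
E
python3 kin.py
```

```text
[607.  507.8 338.6 237.8 -44.9] [ 29.2   9.9   8.9   5.1 -30.5  -1.2  -6.1  -7.6 -26.2  10.7  21.3 -13.5
  -5.7   7.6   5.9   5.5   6.3   3.9  -5.8  -2.7   1.2  -1.  -14.1  -1.1]
```

```bash
python3 - <<'E'
from kin import *
def fk2(p,q2,q3,q5):
    L1,L2,Lt,h,a,b2,b3,b5=p; s=q2+q3; e=s+q5
    return a+L1*np.sin(q2+b2)+L2*np.sin(s+b3)+Lt*np.sin(e+b5), h+L1*np.cos(q2+b2)+L2*np.cos(s+b3)+Lt*np.cos(e+b5)
g=lambda p: np.concatenate([fk2(p,*D[:,:3].T)[0]-D[:,3],fk2(p,*D[:,:3].T)[1]-D[:,4]])
for fix in (0,1):
    s=least_squares(g,[500,500,200,300,0,0,0,0]); print(s.x.round(3),g(s.x).round(1)); break
np.save("kin.npy",s.x)
p=s.x; e=1e-3
# boundary: j3=2.58; wrist centre rel shoulder
for q2 in(-.9,-.665,-.3,0,.3):
    sh=np.array([p[4],p[3]]); w=sh+[p[0]*np.sin(q2+p[5])+p[1]*np.sin(q2+2.58+p[6]),p[0]*np.cos(q2+p[5])+p[1]*np.cos(q2+2.58+p[6])]
    print(q2,"wrist",w.round(0),"toward shoulder",((sh-w)/np.linalg.norm(sh-w)).round(2))
E
```

```text
[ 5.62579e+02  4.90802e+02  3.08913e+02  3.12328e+02  1.35400e+00
 -0.00000e+00  1.59000e-01  1.00000e-03] [-0.1  0.3  0.   0.  -0.  -0.2 -0.2  0.1  0.1  0.2 -0.1 -0.2  0.   0.
 -0.2  0.2 -0.  -0.1 -0.3  0.6 -0.2 -0.  -0.  -0.1]
-0.9 wrist [ 34. 532.] toward shoulder [-0.15 -0.99]
-0.665 wrist [ 84. 518.] toward shoulder [-0.37 -0.93]
-0.3 wrist [152. 475.] toward shoulder [-0.68 -0.73]
0 wrist [193. 423.] toward shoulder [-0.87 -0.5 ]
0.3 wrist [218. 362.] toward shoulder [-0.97 -0.22]
```

```bash
python3 - <<'E'
from h import *
o,r=st()
plan([318,35,150],None,10,30)
print(r.T@np.array([-.87,-.05,-.5])*40)
E
```

```text
t 9.08 pos [204.4  30.4 235.3] w 87.5 F [0.15 0.09 0.47] M [ 0.02   0.047 -0.012]
q [ 0.062 -0.665  2.578  0.025  0.821 -1.667]
X [ 0.394  0.043 -0.918] Y [-0.908 -0.135 -0.396] Z [-0.141  0.99  -0.014]
t 9.08 pos [204.4  30.4 235.3] w 87.5 F [0.15 0.09 0.47] M [ 0.02   0.047 -0.012]
q [ 0.062 -0.665  2.578  0.025  0.821 -1.667]
X [ 0.394  0.043 -0.918] Y [-0.908 -0.135 -0.396] Z [-0.141  0.99  -0.014]
[[26, -15, -2, 0.0], [26, -15, -2, 0.0], [26, -15, -2, 0.0], [26, -14, -2, 0.0], [19, -11, -2, 0.0]] end [318.  35. 150.]
[ 4.5680778  39.79647137  3.22700048]
```

Call:
send_rows([
  [26,-15,-2,0],
  [26,-15,-2,0],
  [26,-15,-2,0],
  [26,-14,-2,0],
  [19,-11,-2,0],
])

```text
t: 9.5
ee_pos: [341.3, 39.3, 173.8]
orientation: [-1.49, 0.769, 0.958]
ft_force: [-0.1, -0.4, 0.8]
width: 87.8
```

```bash
python3 - <<'E'
from h import *
st()
E
```

```text
t 9.50 pos [341.3  39.3 173.8] w 87.8 F [-0.08 -0.36  0.8 ] M [0.029 0.105 0.01 ]
q [ 0.061 -0.08   2.535  0.098  0.215 -1.75 ]
X [ 0.453  0.049 -0.89 ] Y [-0.88  -0.138 -0.455] Z [-0.145  0.989 -0.02 ]
```

Call:
send_rows([
  [5,40,3,0],
  [5,40,3,0],
  [5,40,3,0],
  [5,40,3,0],
])

```text
t: 9.83
ee_pos: [305.5, 46.3, 141.7]
orientation: [-1.468, 0.835, 1.021]
ft_force: [0.0, 0.6, 0.8]
width: 87.4
```

```bash
python3 - <<'E'
from h import *
st()
E
```

```text
t 9.83 pos [305.5  46.3 141.7] w 87.4 F [0.01 0.57 0.75] M [ 0.081  0.033 -0.017]
q [ 0.119 -0.02   2.578 -0.038  0.193 -1.567]
X [ 0.379  0.038 -0.925] Y [-0.914 -0.142 -0.38 ] Z [-0.146  0.989 -0.019]
```

Call:
send_rows([
  [3,41,3,0],
  [3,41,3,0],
  [3,41,3,0],
  [3,41,3,0],
  [0,41,3,0],
  [0,41,3,0],
])

```text
t: 10.33
ee_pos: [228.4, 81.6, 157.7]
orientation: [-1.437, 0.959, 1.111]
ft_force: [-0.3, 0.3, 0.3]
width: 87.9
```

```bash
python3 - <<'E'
from h import *
st()
E
```

```text
t 10.33 pos [228.4  81.6 157.7] w 87.9 F [-0.29  0.32  0.32] M [ 0.045 -0.054  0.05 ]
q [ 0.427 -0.181  2.578 -0.21   0.521 -1.12 ]
X [ 0.252  0.001 -0.968] Y [-0.957 -0.145 -0.25 ] Z [-0.141  0.989 -0.036]
```

Call:
send_rows([
  [0,40,-10,0],
  [0,40,-10,0],
  [0,40,-10,0],
  [0,40,-10,0],
  [0,40,-10,0],
  [0,40,-10,0],
])

```text
t: 10.83
ee_pos: [88.1, 46.8, 224.4]
orientation: [-1.424, 1.014, 1.147]
ft_force: [1.2, 0.9, -0.6]
width: 87.8
```

```bash
python3 - <<'E'
from h import *
st()
E
```

```text
t 10.83 pos [ 88.1  46.8 224.4] w 87.8 F [ 1.19  0.9  -0.63] M [ 0.089 -0.084  0.026]
q [ 0.893 -0.785  2.579 -0.176  1.241 -0.774]
X [ 0.197 -0.018 -0.98 ] Y [-0.971 -0.145 -0.193] Z [-0.139  0.989 -0.046]
```

```bash
python3 - <<'E'
from h import *
plan([300,0,220],np.radians(92),10,35)
E
```

```text
t 10.83 pos [ 88.1  46.8 224.4] w 87.8 F [ 1.19  0.9  -0.63] M [ 0.089 -0.084  0.026]
q [ 0.893 -0.785  2.579 -0.176  1.241 -0.774]
X [ 0.197 -0.018 -0.98 ] Y [-0.971 -0.145 -0.193] Z [-0.139  0.989 -0.046]
[[8, -32, -12, 0.1], [7, -33, -9, 0.01], [8, -33, -9, -0.0], [7, -33, -8, -0.0], [8, -33, -9, -0.0], [7, -33, -8, -0.0], [2, -7, -2, -0.0]] end [300.   0. 220.]
```

Call:
send_rows([
  [8,-32,-12,0.1],
  [7,-33,-9,0.01],
  [8,-33,-9,0],
  [7,-33,-8,0],
  [8,-33,-9,0],
  [7,-33,-8,0],
  [2,-7,-2,0],
])

```text
t: 11.42
ee_pos: [268.0, 59.7, 229.0]
orientation: [-1.467, 0.928, 1.192]
ft_force: [-0.3, 0.2, 0.6]
width: 87.6
```

```bash
python3 - <<'E'
from h import *
plan([310,0,95],None,10,35)
E
```

```text
t 11.42 pos [268.   59.7 229. ] w 87.6 F [-0.33  0.2   0.55] M [ 0.074 -0.074 -0.012]
q [ 0.2   -0.302  2.422 -0.03   0.797 -1.573]
X [ 0.223  0.023 -0.975] Y [-0.951 -0.217 -0.222] Z [-0.216  0.976 -0.026]
[[32, 1, -15, 0.0], [32, 1, -15, 0.0], [32, 0, -14, 0.0], [32, 1, -15, 0.0], [11, 0, -5, 0.0]] end [310.  -0.  95.]
```

Call:
send_rows([
  [32,1,-15,0.05],
  [32,1,-15,0.05],
  [32,0,-14,0],
  [32,0,-14,0],
  [10,0,0,0],
])

```text
t: 11.83
ee_pos: [324.9, 5.2, 96.5]
orientation: [-1.396, 0.957, 1.107]
ft_force: [-1.3, 0.3, 1.0]
width: 87.7
```

```bash
python3 - <<'E'
from h import *
o,r=st()
print(r.T@np.array([-.95,0,-.3])*40)
E
```

```text
t 11.83 pos [324.9   5.2  96.5] w 87.7 F [-1.3   0.32  0.98] M [0.102 0.056 0.019]
q [-0.056  0.186  2.5    0.178  0.21  -1.915]
X [ 0.248  0.023 -0.969] Y [-0.962 -0.115 -0.249] Z [-0.117  0.993 -0.006]
[ 2.20170507 39.53034178  4.52819757]
```

Call:
send_rows([
  [2,40,3,0],
  [2,40,3,0],
  [2,40,3,0],
  [2,40,3,0],
  [2,40,3,0],
])

```text
t: 12.25
ee_pos: [258.5, -10.3, 77.8]
orientation: [-1.353, 1.023, 1.186]
ft_force: [-0.3, -0.1, 0.5]
width: 87.6
```

```bash
python3 - <<'E'
from h import *
o,r=st()
print(r.T@np.array([-.95,0,-.3])*40)
E
```

```text
t 12.25 pos [258.5 -10.3  77.8] w 87.6 F [-0.3  -0.07  0.54] M [ 0.077 -0.069 -0.036]
q [-0.142  0.199  2.579  0.218  0.22  -2.041]
X [ 0.154  0.026 -0.988] Y [-0.981 -0.117 -0.156] Z [-0.12   0.993  0.007]
[ 6.01089155 39.1401764   4.46270929]
```

Call:
send_rows([
  [6,39,6,0],
  [6,39,6,0],
  [6,39,6,0],
  [6,39,6,0],
  [6,39,6,0],
])

```text
t: 12.67
ee_pos: [214.7, -22.3, 81.1]
orientation: [-1.288, 1.101, 1.293]
ft_force: [0.1, 0.9, 0.2]
width: 87.9
```

```bash
python3 - <<'E'
from h import *
o,r=st()
plan([350,120,250],None,10,35)
E
```

```text
t 12.67 pos [214.7 -22.3  81.1] w 87.9 F [0.12 0.86 0.16] M [ 0.014 -0.153  0.018]
q [-0.218  0.166  2.58   0.111  0.379 -2.015]
X [ 0.027  0.036 -0.999] Y [-0.992 -0.123 -0.032] Z [-0.124  0.992  0.032]
t 12.67 pos [214.7 -22.3  81.1] w 87.9 F [0.12 0.86 0.16] M [ 0.014 -0.153  0.018]
q [-0.218  0.166  2.58   0.111  0.379 -2.015]
X [ 0.027  0.036 -0.999] Y [-0.992 -0.123 -0.032] Z [-0.124  0.992  0.032]
[[-22, -21, 18, 0.0], [-22, -21, 17, 0.0], [-21, -21, 18, 0.0], [-22, -21, 17, 0.0], [-21, -21, 18, 0.0], [-21, -22, 17, 0.0], [-22, -21, 17, 0.0], [-9, -9, 8, 0.0]] end [350. 120. 250.]
```

```bash
python3 - <<'E'
from h import *
plan([449,294,170],np.radians(78.3),20,40)
E
```

```text
t 12.67 pos [214.7 -22.3  81.1] w 87.9 F [0.12 0.86 0.16] M [ 0.014 -0.153  0.018]
q [-0.218  0.166  2.58   0.111  0.379 -2.015]
X [ 0.027  0.036 -0.999] Y [-0.992 -0.123 -0.032] Z [-0.124  0.992  0.032]
[[-7, -27, 28, 0.12], [-7, -24, 32, 0.12], [-7, -20, 34, 0.09], [-7, -16, 36, -0.0], [-7, -16, 36, -0.0], [-7, -17, 36, -0.0], [-7, -16, 36, -0.0], [-7, -17, 36, -0.0], [-7, -17, 36, -0.0], [-8, -16, 36, -0.0], [0, -1, 2, -0.0]] end [449. 294. 170.]
```

Call:
send_rows([
  [-30,-20,15,0.12],
  [-25,-20,25,0.12],
  [-15,-20,32,0.09],
  [-5,-16,36,0],
  [-5,-16,36,0],
  [-3,-17,36,0],
  [0,-16,36,0],
  [0,-17,36,0],
  [0,-17,36,0],
  [0,-16,36,0],
])

```text
t: 13.5
ee_pos: [411.9, 272.9, 168.7]
orientation: [-1.101, 1.224, 1.09]
ft_force: [1.8, -1.0, -0.4]
width: 87.7
```

```bash
python3 - <<'E'
from h import *
plan([449,294,170],np.radians(78.3),20,40)
E
```

```text
t 13.50 pos [411.9 272.9 168.7] w 87.7 F [ 1.79 -0.96 -0.36] M [ 0.051 -0.154  0.02 ]
q [ 5.610e-01  2.900e-01  1.988e+00  1.000e-03  8.160e-01 -8.690e-01]
X [ 0.04   0.026 -0.999] Y [-0.989  0.142 -0.036] Z [0.141 0.989 0.032]
[[1, -32, 24, 0.06], [0, -2, 2, 0.0]] end [449. 294. 170.]
```

Call:
send_rows([
  [1,-32,24,0.06],
  [0,-2,2,0],
  [0,0,0,0],
])

```text
t: 13.75
ee_pos: [455.2, 303.4, 171.5]
orientation: [-1.061, 1.241, 1.042]
ft_force: [-0.6, -1.1, -0.3]
width: 88.0
```

```bash
cat >> h.py <<'E'
def casefit(fn,box=None,lo=44,hi=56):
    d=ctrl.get_image("wrist"); w=cloud(d); cv2.imwrite(fn,d["img"][:,:,::-1])
    k=((w[...,2]>lo)&(w[...,2]<hi)).astype(np.uint8)
    if box is not None: k&=((abs(w[...,0]-box[0])<95)&(abs(w[...,1]-box[1])<85)).astype(np.uint8)
    n,l,s,c=cv2.connectedComponentsWithStats(k)
    for i in range(1,n):
        if s[i,4]>800:
            P=w[l==i]; print(s[i],P.mean(0).round(1),cv2.minAreaRect(P[:,:2].astype(np.float32)))
E
python3 - <<'E'
from h import *
st(); casefit("pics/w2.png",(449,294))
E
```

```text
t 13.75 pos [455.2 303.4 171.5] w 88.0 F [-0.57 -1.11 -0.33] M [-0.053 -0.127  0.027]
q [ 0.569  0.355  1.88  -0.006  0.852 -0.797]
X [ 0.049  0.026 -0.998] Y [-0.979  0.2   -0.043] Z [0.198 0.979 0.035]
[ 233  113   63  135 7762] [442.5 296.7  47.6] ((446.0797119140625, 296.0304260253906), (50.12409973144531, 117.66506958007812), 79.71763610839844)
```

View pics/w2.png

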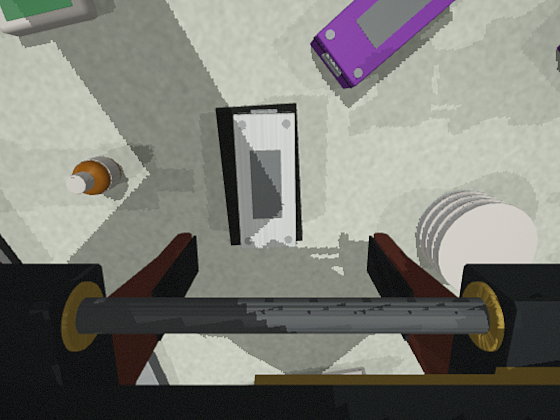

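```bash
python3 - <<'E'
from h import *
plan([447,296.5,55],np.radians(79.5),20,40)
E
```

```text
t 13.80 pos [455.3 303.2 171.8] w 87.9 F [0.21 1.05 0.53] M [ 0.019 -0.122 -0.048]
q [ 0.568  0.354  1.88  -0.006  0.851 -0.798]
X [ 0.05   0.027 -0.998] Y [-0.979  0.2   -0.044] Z [0.199 0.979 0.036]
[[40, 4, -4, -0.02], [40, 4, -4, 0.0], [36, 4, -4, 0.0]] end [447. 297.  55.]
```

Call:
send_rows([
  [40,4,-4,-0.02],
  [40,4,-4,0],
  [30,4,-4,0],
  [0,0,0,0],
])

```text
t: 14.13
ee_pos: [446.7, 295.6, 61.7]
orientation: [-1.079, 1.225, 1.052]
ft_force: [-0.8, -1.0, -0.3]
width: 87.8
```

```bash
python3 - <<'E'
from h import *
plan([447,296.5,11],np.radians(79.5),20,25)
E
```

```text
t 14.13 pos [446.7 295.6  61.7] w 87.8 F [-0.83 -1.01 -0.34] M [-0.029 -0.018 -0.001]
q [ 0.567  0.52   1.961 -0.014  0.597 -0.813]
X [ 0.058  0.027 -0.998] Y [-0.982  0.18  -0.052] Z [0.178 0.983 0.037]
[[25, 1, 0, 0.0], [25, 1, -1, 0.0]] end [447. 296.  12.]
```

Call:
send_rows([
  [25,1,0,0],
  [24,1,0,0],
  [0,0,0,0],
])

```text
t: 14.38
ee_pos: [446.3, 295.3, 14.3]
orientation: [-1.079, 1.227, 1.051]
ft_force: [-0.9, -0.1, -0.1]
width: 88.0
```

Call:
send_rows([
  [0,0,0,0],
  [0,0,0,0],
  [0,0,0,0],
], fingers=0)

```text
t: 14.63
ee_pos: [446.8, 295.0, 18.7]
orientation: [-1.079, 1.226, 1.049]
ft_force: [1.2, 0.2, 0.7]
width: 71.1
```

```bash
python3 - <<'E'
from h import *
st()
E
```

```text
t 14.63 pos [446.8 295.   18.7] w 71.1 F [1.16 0.22 0.68] M [ 0.014 -0.112 -0.003]
q [ 0.567  0.6    1.969 -0.021  0.51  -0.804]
X [ 0.059  0.026 -0.998] Y [-0.982  0.181 -0.053] Z [0.18  0.983 0.036]
```

Call:
send_rows([
  [4,0,0,0],
  [3,0,0,0],
  [2,0,0,0],
  [1,0,0,0],
  [0,0,0,0],
])

```text
t: 15.05
ee_pos: [449.6, 296.1, 14.1]
orientation: [-1.079, 1.22, 1.047]
ft_force: [0.1, -0.6, -4.9]
width: 50.6
```

```bash
python3 - <<'E'
from h import *
st()
E
```

```text
t 15.05 pos [449.6 296.1  14.1] w 50.6 F [ 0.09 -0.59 -4.92] M [-0.012 -0.022  0.048]
q [ 0.566  0.61   1.967 -0.023  0.496 -0.803]
X [ 0.065  0.028 -0.998] Y [-0.982  0.181 -0.058] Z [0.179 0.983 0.039]
```

Call:
send_rows([
  [-20,0,0,0],
  [-38,0,0,0],
  [-38,0,0,0],
  [-38,0,0,0],
  [0,0,0,0],
  [0,0,0,0],
])

```text
t: 15.55
ee_pos: [437.5, 290.3, 149.2]
orientation: [-1.08, 1.23, 1.05]
ft_force: [0.0, 0.7, -4.8]
width: 50.8
```

```bash
python3 - <<'E'
from h import *
o,r=st(); print("Mtool",(r.T@o["moment"]).round(3))
plan([830,545,320],np.radians(122),20,41)
E
```

```text
t 15.55 pos [437.5 290.3 149.2] w 50.8 F [ 0.03  0.68 -4.77] M [-0.041 -0.019  0.013]
q [ 0.57   0.358  1.944 -0.015  0.78  -0.809]
X [ 0.056  0.023 -0.998] Y [-0.982  0.181 -0.051] Z [0.18  0.983 0.033]
Mtool [-0.016  0.036 -0.026]
t 15.55 pos [437.5 290.3 149.2] w 50.8 F [ 0.03  0.68 -4.77] M [-0.041 -0.019  0.013]
q [ 0.57   0.358  1.944 -0.015  0.78  -0.809]
X [ 0.056  0.023 -0.998] Y [-0.982  0.181 -0.051] Z [0.18  0.983 0.033]
[[-12, -29, 27, -0.12], [-12, -32, 23, -0.12], [-12, -34, 19, -0.12], [-12, -36, 15, -0.12], [-12, -38, 11, -0.12], [-12, -39, 6, -0.12], [-12, -39, 1, -0.02], [-11, -39, 1, -0.0], [-12, -39, 1, -0.0], [-11, -39, 0, -0.0], [-11, -39, 1, -0.0], [-12, -39, 0, -0.0], [-2, -7, 0, -0.0]] end [830. 545. 320.]
```

Call:
send_rows([
  [-12,-29,27,-0.12],
  [-12,-32,23,-0.12],
  [-12,-34,19,-0.12],
  [-12,-36,15,-0.12],
  [-12,-38,11,-0.12],
  [-12,-39,6,-0.12],
  [-12,-39,1,-0.04],
  [-11,-39,1,0],
  [-12,-39,1,0],
  [-11,-39,0,0],
])

```text
t: 16.38
ee_pos: [751.1, 504.4, 251.1]
orientation: [-1.657, 0.853, 1.632]
ft_force: [1.0, 1.9, -4.1]
width: 50.3
```

```bash
python3 - <<'E'
from h import *
plan([830,545,330],np.radians(123),20,41)
E
```

```text
t 16.38 pos [751.1 504.4 251.1] w 50.3 F [ 1.02  1.86 -4.11] M [ 0.205 -0.234  0.049]
q [ 0.582  0.858  0.8   -0.011  1.476 -1.601]
X [ 0.012 -0.005 -1.   ] Y [-0.818 -0.576 -0.007] Z [-0.576  0.818 -0.011]
[[-27, -31, -5, 0.04], [-27, -31, -3, -0.0], [-24, -27, -3, -0.0]] end [830. 545. 330.]
```

Call:
send_rows([
  [-18,-36,0,0],
  [-18,-36,0,0],
  [-15,-36,0,0],
  [-15,-36,0,0],
  [-15,-36,0,0],
  [-15,-36,0,0],
  [-15,-36,0,0],
  [-15,-36,0,0],
  [-15,-36,0,0],
  [-15,-36,0,0],
])

```text
t: 17.22
ee_pos: [861.7, 587.8, 302.5]
orientation: [-1.677, 0.737, 1.548]
ft_force: [-0.0, -0.6, -3.7]
width: 49.5
```

```bash
python3 - <<'E'
from h import *
o,r=st(); print("Mtool",(r.T@o["moment"]).round(3))
E
```

```text
t 17.22 pos [861.7 587.8 302.5] w 49.5 F [-0.03 -0.63 -3.67] M [0.029 0.063 0.044]
q [ 0.59   1.168  0.088 -0.01   1.756 -1.598]
X [ 0.113  0.064 -0.992] Y [-0.81  -0.572 -0.129] Z [-0.576  0.818 -0.013]
Mtool [-0.036 -0.065  0.034]
```

Call:
send_rows([
  [-18,-36,0,0],
  [-18,-36,0,0],
  [-18,-36,0,0],
  [-18,-36,0,0],
  [-18,-36,0,0],
  [-18,-36,0,0],
  [-18,-36,0,0],
  [-20,-36,0,0],
])

```text
t: 17.88
ee_pos: [875.8, 604.2, 447.6]
orientation: [-1.7, 0.527, 1.387]
ft_force: [-0.5, 0.1, -3.8]
width: 49.8
```

```bash
python3 - <<'E'
from h import *
o,r=st(); print("Mtool",(r.T@o["moment"]).round(3))
plan([330,210,330],None,30,41)
E
```

```text
t 17.88 pos [875.8 604.2 447.6] w 49.8 F [-0.5   0.1  -3.83] M [-0.065  0.146 -0.053]
q [ 0.595  1.038  0.087 -0.009  1.66  -1.594]
X [ 0.294  0.188 -0.937] Y [-0.764 -0.544 -0.349] Z [-0.575  0.818 -0.016]
Mtool [ 0.058 -0.011  0.158]
t 17.88 pos [875.8 604.2 447.6] w 49.8 F [-0.5   0.1  -3.83] M [-0.065  0.146 -0.053]
q [ 0.595  1.038  0.087 -0.009  1.66  -1.594]
X [ 0.294  0.188 -0.937] Y [-0.764 -0.544 -0.349] Z [-0.575  0.818 -0.016]
[[-7, 40, 0, 0.0], [-7, 40, 0, 0.0], [-8, 40, 0, 0.0], [-7, 40, 0, 0.0], [-8, 40, -1, 0.0], [-7, 40, 0, 0.0], [-8, 40, -1, 0.0], [-7, 40, 0, 0.0], [-8, 40, -1, 0.0], [-7, 40, 0, 0.0], [-7, 40, -1, 0.0], [-8, 40, 0, 0.0], [-7, 40, -1, 0.0], [-8, 40, 0, 0.0], [-7, 40, -1, 0.0], [-8, 40, 0, 0.0], [-6, 32, -1, 0.0]] end [330. 210. 330.]
```

```bash
cat >> h.py <<'E'
def plan2(tgt=None,turn=0.,n=10,vmax=40.,tmax=0.12,push=None):
    """move to tgt (or push along world vec) while turning 'turn' in all about tool x"""
    o,r=st(); print("Mtool",(r.T@o["moment"]).round(3)); p=o["ee_pos"].copy(); rows=[]
    for _ in range(n):
        t=float(np.clip(turn,-tmax,tmax)); turn-=t
        if push is not None: d=np.array(push,float)*vmax
        else:
            d=np.array(tgt,float)-p; L=np.linalg.norm(d)
            if L<1 and abs(t)<.005: break
            if L>vmax: d=d*vmax/L
        s=np.round(r.T@d); t=round(t,2)
        rows.append([int(s[0]),int(s[1]),int(s[2]),t])
        p=p+r@s; r=r@R.from_rotvec([t,0,0]).as_matrix()
    print(rows,"end",p.round(0))
E
python3 - <<'E'
from h import *
plan2([450,295,330],3.12,14,40)
E
```

```text
t 17.88 pos [875.8 604.2 447.6] w 49.8 F [-0.5   0.1  -3.83] M [-0.065  0.146 -0.053]
q [ 0.595  1.038  0.087 -0.009  1.66  -1.594]
X [ 0.294  0.188 -0.937] Y [-0.764 -0.544 -0.349] Z [-0.575  0.818 -0.016]
Mtool [ 0.058 -0.011  0.158]
[[-5, 40, 0, 0.12], [-5, 39, -5, 0.12], [-6, 38, -10, 0.12], [-5, 37, -14, 0.12], [-6, 35, -19, 0.12], [-5, 32, -23, 0.12], [-6, 29, -26, 0.12], [-5, 26, -30, 0.12], [-5, 22, -33, 0.12], [-6, 18, -35, 0.12], [-5, 14, -37, 0.12], [-6, 10, -38, 0.12], [-5, 5, -39, 0.12], [-3, 0, -21, 0.12]] end [450. 295. 330.]
```

Call:
send_rows([
  [-5,40,0,0.12],
  [-5,39,-5,0.12],
  [-6,38,-10,0.12],
  [-5,37,-14,0.12],
  [-6,35,-19,0.12],
  [-5,32,-23,0.12],
  [-6,29,-26,0.12],
  [-5,26,-30,0.12],
  [-5,22,-33,0.12],
  [-6,18,-35,0.12],
])

```text
t: 18.72
ee_pos: [612.9, 371.5, 379.0]
orientation: [-0.769, 1.009, 0.79]
ft_force: [0.5, 0.3, -3.3]
width: 49.6
```

```bash
python3 - <<'E'
from h import *
o,r=st(); print(ctrl.get_obs()["qpos"][5])
plan2([450,295,330],3.12-(0.594+1.0) if False else 1.57-o["qpos"][5],20,40)
E
```

```text
t 18.72 pos [612.9 371.5 379. ] w 49.6 F [ 0.53  0.32 -3.3 ] M [-0.219  0.172  0.002]
q [ 0.52   0.263  1.549  0.025  0.94  -0.563]
X [ 0.32   0.206 -0.925] Y [-0.848  0.497 -0.183] Z [0.422 0.843 0.334]
-0.5634480236967554
t 18.72 pos [612.9 371.5 379. ] w 49.6 F [ 0.53  0.32 -3.3 ] M [-0.219  0.172  0.002]
q [ 0.52   0.263  1.549  0.025  0.94  -0.563]
X [ 0.32   0.206 -0.925] Y [-0.848  0.497 -0.183] Z [0.422 0.843 0.334]
Mtool [-0.036  0.271  0.054]
[[-5, 23, -32, 0.12], [-5, 19, -35, 0.12], [-5, 15, -37, 0.12], [-5, 11, -38, 0.12], [-3, 4, -26, 0.12], [0, 0, 0, 0.12], [0, 0, 0, 0.12], [0, 0, 0, 0.12], [0, 0, 0, 0.12], [0, 0, 0, 0.12], [0, 0, 0, 0.12], [0, 0, 0, 0.12], [0, 0, 0, 0.12], [0, 0, 0, 0.12], [0, 0, 0, 0.12], [0, 0, 0, 0.12], [0, 0, 0, 0.12], [0, 0, 0, 0.09]] end [450. 295. 330.]
```

Call:
send_rows([
  [-5,23,-32,0.12],
  [-5,19,-35,0.12],
  [-5,15,-37,0.12],
  [-5,11,-38,0.12],
  [-3,4,-26,0.12],
  [0,0,0,0.12],
  [0,0,0,0.12],
  [0,0,0,0.12],
  [0,0,0,0.12],
  [0,0,0,0.12],
])

```text
t: 19.55
ee_pos: [432.5, 284.3, 337.8]
orientation: [0.32, 1.232, 0.057]
ft_force: [0.0, 0.4, -3.3]
width: 49.8
```

Call:
send_rows([
  [0,0,0,0.12],
  [0,0,0,0.12],
  [0,0,0,0.12],
  [0,0,0,0.12],
  [0,0,0,0.12],
  [0,0,0,0.12],
  [0,0,0,0.12],
  [0,0,0,0.12],
  [0,0,0,0.12],
])

```text
t: 20.3
ee_pos: [432.8, 284.6, 351.9]
orientation: [1.303, 1.148, -0.635]
ft_force: [0.9, -0.6, -4.3]
width: 50.0
```

```bash
python3 - <<'E'
from h import *
o,r=st()
plan2([310,195,130],-3.1,30,40)
d=ctrl.get_image("scene"); cv2.imwrite("pics/s3.png",d["img"][:,:,::-1])
o,r=st(); print("Mtool",(r.T@o["moment"]).round(3))
E
```

```text
t 20.30 pos [432.8 284.6 351.9] w 50.0 F [ 0.94 -0.64 -4.28] M [-0.298  0.37  -0.03 ]
q [ 0.556 -0.073  2.     0.005  0.776  1.856]
X [ 0.358  0.227 -0.905] Y [0.888 0.217 0.406] Z [ 0.288 -0.949 -0.124]
t 20.30 pos [432.8 284.6 351.9] w 50.0 F [ 0.94 -0.64 -4.28] M [-0.298  0.37  -0.03 ]
q [ 0.556 -0.073  2.     0.005  0.776  1.856]
X [ 0.358  0.227 -0.905] Y [0.888 0.217 0.406] Z [ 0.288 -0.949 -0.124]
Mtool [ 0.005 -0.197 -0.434]
[[20, -32, 11, -0.12], [20, -34, 8, -0.12], [20, -34, 3, -0.12], [20, -34, -1, -0.12], [20, -34, -5, -0.12], [21, -33, -8, -0.12], [16, -25, -10, -0.12], [0, 0, 0, -0.12], [0, 0, 0, -0.12], [0, 0, 0, -0.12], [0, 0, 0, -0.12], [0, 0, 0, -0.12], [0, 0, 0, -0.12], [0, 0, 0, -0.12], [0, 0, 0, -0.12], [0, 0, 0, -0.12], [0, 0, 0, -0.12], [0, 0, 0, -0.12], [0, 0, 0, -0.12], [0, 0, 0, -0.12], [0, 0, 0, -0.12], [0, 0, 0, -0.12], [0, 0, 0, -0.12], [0, 0, 0, -0.12], [0, 0, 0, -0.12], [0, 0, 0, -0.1]] end [310. 195. 129.]
t 20.35 pos [432.9 284.6 352.2] w 49.8 F [ 0.02 -0.8  -4.19] M [-0.245  0.346 -0.011]
q [ 0.556 -0.073  2.     0.005  0.776  1.864]
X [ 0.359  0.228 -0.905] Y [0.89  0.209 0.405] Z [ 0.282 -0.951 -0.127]
Mtool [ 0.001 -0.15  -0.396]
```

View pics/s3.png

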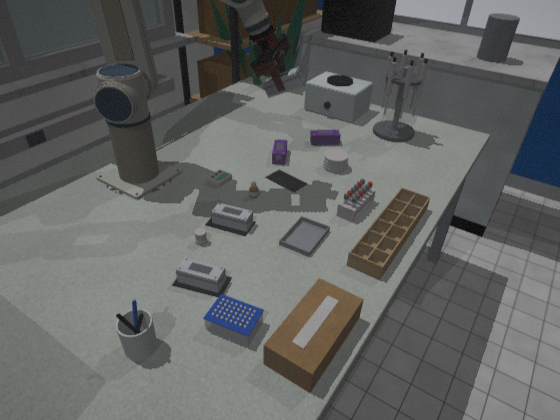

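Call:
send_rows([
  [10,-32,11,-0.12],
  [12,-34,8,-0.12],
  [12,-34,3,-0.12],
  [20,-34,-1,-0.12],
  [20,-30,-5,-0.12],
  [21,-25,-8,-0.12],
  [16,-15,-10,-0.12],
  [0,0,0,-0.12],
  [0,0,0,-0.12],
  [0,0,0,-0.12],
])

```text
t: 21.18
ee_pos: [315.0, 205.2, 166.8]
orientation: [0.241, 1.169, 0.152]
ft_force: [-0.9, -0.2, -4.1]
width: 49.9
```

```bash
python3 - <<'E'
from h import *
o,r=st()
plan2([310,197,150],-1.57-o["qpos"][5],30,25)
E
```

```text
t 21.18 pos [315.  205.2 166.8] w 49.9 F [-0.93 -0.2  -4.07] M [-0.298  0.32   0.021]
q [0.536 0.005 2.486 0.068 0.178 0.532]
X [ 0.385  0.243 -0.89 ] Y [0.007 0.964 0.266] Z [ 0.923 -0.108  0.37 ]
t 21.18 pos [315.  205.2 166.8] w 49.9 F [-0.93 -0.2  -4.07] M [-0.298  0.32   0.021]
q [0.536 0.005 2.486 0.068 0.178 0.532]
X [ 0.385  0.243 -0.89 ] Y [0.007 0.964 0.266] Z [ 0.923 -0.108  0.37 ]
Mtool [-0.056  0.312 -0.302]
[[11, -12, -10, -0.12], [0, 0, 0, -0.12], [0, 0, 0, -0.12], [0, 0, 0, -0.12], [0, 0, 0, -0.12], [0, 0, 0, -0.12], [0, 0, 0, -0.12], [0, 0, 0, -0.12], [0, 0, 0, -0.12], [0, 0, 0, -0.12], [0, 0, 0, -0.12], [0, 0, 0, -0.12], [0, 0, 0, -0.12], [0, 0, 0, -0.12], [0, 0, 0, -0.12], [0, 0, 0, -0.12], [0, 0, 0, -0.12], [0, 0, 0, -0.06]] end [310. 197. 150.]
```

```bash
python3 - <<'E'
from h import *
plan2(None,-2.1,10,40,push=(-.76,-.48,-.43))
E
```

```text
t 21.18 pos [315.  205.2 166.8] w 49.9 F [-0.93 -0.2  -4.07] M [-0.298  0.32   0.021]
q [0.536 0.005 2.486 0.068 0.178 0.532]
X [ 0.385  0.243 -0.89 ] Y [0.007 0.964 0.266] Z [ 0.923 -0.108  0.37 ]
Mtool [-0.056  0.312 -0.302]
[[-1, -23, -32, -0.12], [-1, -19, -35, -0.12], [-1, -15, -37, -0.12], [-1, -10, -38, -0.12], [-1, -6, -39, -0.12], [-1, -1, -40, -0.12], [-1, 4, -40, -0.12], [-1, 9, -39, -0.12], [-1, 13, -38, -0.12], [-1, 18, -36, -0.12]] end [11. 14. -6.]
```

Call:
send_rows([
  [-1,-23,-32,-0.12],
  [-1,-19,-35,-0.12],
  [-1,-15,-37,-0.12],
  [-1,-10,-38,-0.12],
  [-1,-6,-39,-0.12],
  [-1,-1,-40,-0.12],
])

```text
t: 21.68
ee_pos: [262.9, 179.5, 126.4]
orientation: [-0.434, 1.116, 0.557]
ft_force: [-0.7, 0.3, -3.4]
width: 50.4
```

```bash
python3 - <<'E'
from h import *
o,r=st()
plan2(None,-1.57-o["qpos"][5],12,40,push=(-.76,-.48,-.43))
E
```

```text
t 21.68 pos [262.9 179.5 126.4] w 50.4 F [-0.67  0.3  -3.41] M [-0.162  0.236  0.023]
q [ 0.571  0.06   2.579 -0.085  0.108 -0.023]
X [ 0.329  0.2   -0.923] Y [-0.618  0.785 -0.05 ] Z [0.714 0.587 0.381]
t 21.68 pos [262.9 179.5 126.4] w 50.4 F [-0.67  0.3  -3.41] M [-0.162  0.236  0.023]
q [ 0.571  0.06   2.579 -0.085  0.108 -0.023]
X [ 0.329  0.2   -0.923] Y [-0.618  0.785 -0.05 ] Z [0.714 0.587 0.381]
Mtool [-0.027  0.284  0.032]
[[2, 5, -40, -0.12], [2, 9, -39, -0.12], [2, 14, -37, -0.12], [2, 18, -35, -0.12], [2, 22, -33, -0.12], [2, 26, -30, -0.12], [2, 30, -27, -0.12], [2, 32, -23, -0.12], [2, 35, -19, -0.12], [2, 37, -15, -0.12], [2, 39, -10, -0.12], [2, 39, -5, -0.12]] end [-102.  -51.  -79.]
```

Call:
send_rows([
  [2,5,-40,-0.12],
  [2,9,-39,-0.12],
  [2,14,-37,-0.12],
  [2,18,-35,-0.12],
  [2,22,-33,-0.12],
  [2,26,-30,-0.12],
])

```text
t: 22.18
ee_pos: [232.0, 180.0, 87.1]
orientation: [-1.095, 1.0, 1.005]
ft_force: [-0.7, 0.2, -4.9]
width: 49.7
```

```bash
python3 - <<'E'
from h import *
o,r=st()
plan2(None,-1.57-o["qpos"][5],12,40,push=(-.76,-.48,-.43))
E
```

```text
t 22.18 pos [232.  180.   87.1] w 49.7 F [-0.71  0.22 -4.93] M [-0.133  0.156  0.047]
q [ 0.664  0.192  2.579 -0.403  0.108 -0.365]
X [ 0.237  0.132 -0.963] Y [-0.963  0.161 -0.215] Z [0.126 0.978 0.165]
t 22.18 pos [232.  180.   87.1] w 49.7 F [-0.71  0.22 -4.93] M [-0.133  0.156  0.047]
q [ 0.664  0.192  2.579 -0.403  0.108 -0.365]
X [ 0.237  0.132 -0.963] Y [-0.963  0.161 -0.215] Z [0.126 0.978 0.165]
Mtool [-0.057  0.143  0.143]
[[7, 30, -25, -0.12], [7, 33, -22, -0.12], [7, 35, -18, -0.12], [7, 37, -13, -0.12], [7, 38, -9, -0.12], [7, 39, -4, -0.12], [7, 39, 1, -0.12], [7, 39, 5, -0.12], [7, 38, 10, -0.12], [7, 37, 14, -0.12], [7, 35, 19, -0.01], [7, 34, 19, 0.0]] end [-133.  -50. -121.]
```

```bash
python3 - <<'E'
from h import *
plan2(None,0,1,40,push=(-.83,-.54,-.12))
E
```

```text
t 22.18 pos [232.  180.   87.1] w 49.7 F [-0.71  0.22 -4.93] M [-0.133  0.156  0.047]
q [ 0.664  0.192  2.579 -0.403  0.108 -0.365]
X [ 0.237  0.132 -0.963] Y [-0.963  0.161 -0.215] Z [0.126 0.978 0.165]
Mtool [-0.057  0.143  0.143]
[[-6, 30, -26, 0.0]] end [198. 159.  82.]
```

Call:
send_rows([
  [-6,30,-26,0],
  [-6,30,-26,0],
  [-6,30,-26,0],
  [-6,30,-26,0],
  [-6,30,-26,0],
])

```text
t: 22.6
ee_pos: [196.1, 191.3, 61.6]
orientation: [-1.116, 1.071, 1.048]
ft_force: [0.2, -0.7, -4.0]
width: 49.7
```

```bash
python3 - <<'E'
from h import *
plan2(None,0,1,40,push=(-.83,-.54,-.12))
E
```

```text
t 22.60 pos [196.1 191.3  61.6] w 49.7 F [ 0.21 -0.74 -4.01] M [-0.002  0.043  0.004]
q [ 0.791  0.284  2.579 -0.53   0.108 -0.132]
X [ 0.169  0.093 -0.981] Y [-0.979  0.132 -0.156] Z [0.115 0.987 0.113]
Mtool [-0.     0.007  0.043]
[[-3, 30, -26, 0.0]] end [163. 169.  57.]
```

Call:
send_rows([
  [-23,26,-20,0],
  [-23,26,-20,0],
  [-23,26,-20,0],
])

```text
t: 22.85
ee_pos: [136.7, 179.9, 128.0]
orientation: [-1.142, 1.117, 1.05]
ft_force: [1.1, 1.7, -3.1]
width: 50.0
```

```bash
python3 - <<'E'
from h import *
plan2(None,0,1,40,push=(-.72,-.69,-.05))
E
```

```text
t 22.85 pos [136.7 179.9 128. ] w 50.0 F [ 1.05  1.72 -3.11] M [ 0.023 -0.093  0.007]
q [ 0.992 -0.051  2.577 -0.189  0.501 -0.3  ]
X [ 0.142  0.052 -0.989] Y [-0.983  0.121 -0.135] Z [0.113 0.991 0.068]
Mtool [-0.008 -0.035 -0.089]
[[-4, 25, -31, 0.0]] end [108. 152. 126.]
```

```bash
python3 - <<'E'
from h import *
plan2([225,85,130],0,5,40)
plan2(None,0,1,40,push=(-.83,-.30,-.45))
E
```

```text
t 22.85 pos [136.7 179.9 128. ] w 50.0 F [ 1.05  1.72 -3.11] M [ 0.023 -0.093  0.007]
q [ 0.992 -0.051  2.577 -0.189  0.501 -0.3  ]
X [ 0.142  0.052 -0.989] Y [-0.983  0.121 -0.135] Z [0.113 0.991 0.068]
Mtool [-0.008 -0.035 -0.089]
[[2, -30, -26, 0.0], [2, -31, -26, 0.0], [1, -30, -26, 0.0], [1, -8, -6, 0.0]] end [225.  85. 130.]
t 22.85 pos [136.7 179.9 128. ] w 50.0 F [ 1.05  1.72 -3.11] M [ 0.023 -0.093  0.007]
q [ 0.992 -0.051  2.577 -0.189  0.501 -0.3  ]
X [ 0.142  0.052 -0.989] Y [-0.983  0.121 -0.135] Z [0.113 0.991 0.068]
Mtool [-0.008 -0.035 -0.089]
[[12, 34, -17, 0.0]] end [103. 168. 110.]
```

Call:
send_rows([
  [2,-30,-26,0],
  [2,-31,-26,0],
  [1,-30,-26,0],
  [1,-8,-6,0],
  [12,34,-17,0],
  [12,34,-17,0],
  [12,34,-17,0],
])

```text
t: 23.43
ee_pos: [163.1, 139.2, 142.2]
orientation: [-1.184, 1.11, 1.097]
ft_force: [-0.1, 0.7, -3.6]
width: 49.8
```

```bash
python3 - <<'E'
from h import *
plan2(None,0,1,40,push=(-.83,-.30,-.45))
E
```

```text
t 23.43 pos [163.1 139.2 142.2] w 49.8 F [-0.09  0.7  -3.61] M [ 0.022 -0.059 -0.031]
q [ 0.72  -0.137  2.579 -0.088  0.575 -0.719]
X [ 0.125  0.046 -0.991] Y [-0.99   0.064 -0.122] Z [0.058 0.997 0.054]
Mtool [ 0.031 -0.021 -0.059]
[[13, 34, -15, 0.0]] end [130. 127. 124.]
```

```bash
python3 - <<'E'
from h import *
plan2([260,40,140],0,5,40)
plan2(None,0,1,40,push=(-.87,-.20,-.45))
E
```

```text
t 23.43 pos [163.1 139.2 142.2] w 49.8 F [-0.09  0.7  -3.61] M [ 0.022 -0.059 -0.031]
q [ 0.72  -0.137  2.579 -0.088  0.575 -0.719]
X [ 0.125  0.046 -0.991] Y [-0.99   0.064 -0.122] Z [0.058 0.997 0.054]
Mtool [ 0.031 -0.021 -0.059]
[[3, -29, -27, 0.0], [3, -30, -27, 0.0], [3, -29, -27, 0.0], [1, -14, -12, 0.0]] end [260.  40. 140.]
t 23.43 pos [163.1 139.2 142.2] w 49.8 F [-0.09  0.7  -3.61] M [ 0.022 -0.059 -0.031]
q [ 0.72  -0.137  2.579 -0.088  0.575 -0.719]
X [ 0.125  0.046 -0.991] Y [-0.99   0.064 -0.122] Z [0.058 0.997 0.054]
Mtool [ 0.031 -0.021 -0.059]
[[13, 36, -11, 0.0]] end [128. 131. 124.]
```

Call:
send_rows([
  [3,-29,-30,0],
  [3,-29,-30,0],
  [3,-25,-30,0],
  [5,-14,-20,0],
])

```text
t: 23.77
ee_pos: [233.8, 67.3, 139.5]
orientation: [-1.221, 1.069, 1.128]
ft_force: [-0.3, 1.3, -3.8]
width: 50.2
```

Call:
send_rows([
  [13,38,-8,0],
  [13,38,-8,0],
  [13,38,-8,0],
  [13,38,-8,0],
])

```text
t: 24.1
ee_pos: [188.5, 63.7, 142.9]
orientation: [-1.209, 1.136, 1.162]
ft_force: [0.5, -0.5, -4.4]
width: 49.9
```

```bash
python3 - <<'E'
from h import *
plan2(None,0,1,40,push=(-.87,-.20,-.45))
E
```

```text
t 24.10 pos [188.5  63.7 142.9] w 49.9 F [ 0.53 -0.53 -4.44] M [ 0.071 -0.1   -0.021]
q [ 0.242 -0.151  2.58   0.027  0.633 -1.338]
X [ 0.074  0.034 -0.997] Y [-0.997  0.014 -0.073] Z [0.011 0.999 0.035]
Mtool [ 0.023 -0.071 -0.1  ]
[[15, 36, -9, 0.0]] end [154.  56. 125.]
```

Call:
send_rows([
  [22,34,-10,0],
  [22,34,-10,0],
  [22,34,-10,0],
])

```text
t: 24.35
ee_pos: [169.3, 65.8, 138.0]
orientation: [-1.204, 1.194, 1.202]
ft_force: [-0.7, 0.6, -3.2]
width: 50.1
```

```bash
python3 - <<'E'
from h import *
plan([446,295,110],np.radians(79.5),12,40)
E
```

```text
t 24.35 pos [169.3  65.8 138. ] w 50.1 F [-0.65  0.57 -3.17] M [ 0.037 -0.099  0.01 ]
q [ 0.293 -0.129  2.58   0.011  0.676 -1.282]
X [ 0.012  0.011 -1.   ] Y [-1.     0.004 -0.012] Z [0.004 1.    0.011]
[[4, -31, 26, 0.12], [4, -27, 29, 0.06], [4, -26, 31, -0.0], [4, -26, 31, -0.0], [4, -26, 31, -0.0], [3, -25, 31, -0.0], [4, -26, 30, -0.0], [3, -25, 31, -0.0], [4, -25, 29, -0.0]] end [446. 295. 110.]
```

```bash
python3 - <<'E'
s=open('h.py').read()
s=s.replace('''    o=ctrl.get_obs(); r=R''','''    o=ctrl.get_obs(); open("log.txt","a").write(repr([float(o["t"]),*map(float,o["orientation"]),*map(float,o["ft_force"]),*map(float,o["moment"]),float(o["width"])])+"\\n"); r=R''')
s+='''
def avg(n=5):
    for _ in range(n): ctrl.get_image("wrist"); o,r=st()
'''
open('h.py','w').write(s)
E
rm -f log.txt
```

Call:
send_rows([
  [4,-31,26,0.12],
  [4,-27,29,0.06],
  [4,-26,31,0],
  [2,-26,31,0],
  [2,-26,31,0],
  [2,-25,31,0],
  [2,-26,30,0],
  [2,-25,31,0],
  [2,-20,24,0],
])

```text
t: 25.1
ee_pos: [434.1, 304.6, 107.9]
orientation: [-1.084, 1.284, 1.088]
ft_force: [0.2, 0.6, -3.5]
width: 49.9
```

```bash
python3 - <<'E'
from h import *
plan([447,295,60],np.radians(79.5),12,40)
E
```

```text
t 25.10 pos [434.1 304.6 107.9] w 49.9 F [ 0.19  0.59 -3.51] M [ 0.058 -0.208  0.021]
q [ 0.588  0.454  1.913  0.003  0.776 -0.819]
X [-0.003  0.001 -1.   ] Y [-0.986  0.165  0.003] Z [0.165 0.986 0.001]
[[38, -11, -6, 0.02], [10, -3, -1, -0.0]] end [447. 295.  60.]
```

Call:
send_rows([
  [38,-12,-7,0.02],
  [14,-3,-1,0],
  [0,0,0,0],
])

```text
t: 25.35
ee_pos: [455.0, 304.7, 51.8]
orientation: [-1.074, 1.281, 1.076]
ft_force: [-0.8, 0.5, -3.8]
width: 50.1
```

```bash
python3 - <<'E'
from h import *
avg(5)
plan([448,295.5,17],np.radians(79.5),12,25)
E
```

```text
t 25.40 pos [454.  304.1  52.2] w 50.0 F [-0.15  0.7  -4.55] M [ 0.05  -0.078  0.03 ]
q [ 0.567  0.564  1.9    0.004  0.672 -0.828]
X [ 0.003  0.005 -1.   ] Y [-0.984  0.178 -0.002] Z [0.178 0.984 0.006]
t 25.45 pos [453.9 303.9  53.5] w 49.7 F [-0.55 -0.32 -3.33] M [ 0.097 -0.118 -0.033]
q [ 0.567  0.561  1.901  0.004  0.673 -0.828]
X [ 0.004  0.006 -1.   ] Y [-0.984  0.178 -0.003] Z [0.178 0.984 0.006]
t 25.50 pos [454.2 304.   54.6] w 49.7 F [ 0.07  0.1  -3.68] M [ 0.03  -0.048  0.034]
q [ 0.567  0.559  1.901  0.004  0.673 -0.828]
X [ 0.005  0.006 -1.   ] Y [-0.984  0.178 -0.004] Z [0.178 0.984 0.007]
t 25.55 pos [454.5 304.1  55.4] w 49.9 F [-0.25 -0.08 -4.66] M [-0.04  -0.057 -0.003]
q [ 0.566  0.558  1.901  0.004  0.673 -0.828]
X [ 0.007  0.007 -1.   ] Y [-0.984  0.179 -0.005] Z [0.179 0.984 0.008]
t 25.60 pos [454.9 304.1  55.9] w 49.8 F [-0.52  0.54 -3.59] M [ 0.068 -0.063 -0.022]
q [ 0.566  0.557  1.901  0.004  0.673 -0.828]
X [ 0.008  0.008 -1.   ] Y [-0.984  0.179 -0.006] Z [0.179 0.984 0.009]
t 25.60 pos [454.9 304.1  55.9] w 49.8 F [-0.52  0.54 -3.59] M [ 0.068 -0.063 -0.022]
q [ 0.566  0.557  1.901  0.004  0.673 -0.828]
X [ 0.008  0.008 -1.   ] Y [-0.984  0.179 -0.006] Z [0.179 0.984 0.009]
[[24, 3, -6, 0.0], [15, 2, -4, 0.0]] end [448. 295.  17.]
```

Call:
send_rows([
  [14,4,-8,0],
  [10,2,-4,0],
  [8,0,0,0],
])

```text
t: 25.85
ee_pos: [449.0, 295.6, 28.5]
orientation: [-1.073, 1.267, 1.073]
ft_force: [-0.7, 0.5, -3.7]
width: 49.9
```

```bash
python3 - <<'E'
from h import *
plan([448,295.5,15],np.radians(79.5),12,25)
E
```

```text
t 25.85 pos [449.  295.6  28.5] w 49.9 F [-0.69  0.5  -3.73] M [ 0.032 -0.065 -0.018]
q [ 0.559  0.594  1.934  0.005  0.593 -0.838]
X [ 0.016  0.013 -1.   ] Y [-0.984  0.178 -0.013] Z [0.178 0.984 0.016]
[[14, 1, 0, 0.0]] end [448. 296.  15.]
```

Call:
send_rows([
  [8,0,0,0],
  [5,0,0,0],
  [2,0,0,0],
])

```text
t: 26.1
ee_pos: [449.0, 296.4, 14.5]
orientation: [-1.073, 1.266, 1.073]
ft_force: [-7.7, 0.1, 10.4]
width: 50.0
```

```bash
python3 - <<'E'
from h import *
plan([448,295.5,15],np.radians(79.5),12,25)
E
```

```text
t 26.10 pos [449.  296.4  14.5] w 50.0 F [-7.69  0.13 10.39] M [-0.177  0.758 -0.198]
q [ 0.56   0.62   1.935  0.006  0.565 -0.837]
X [ 0.017  0.014 -1.   ] Y [-0.984  0.178 -0.014] Z [0.178 0.984 0.017]
[[-1, 1, -1, 0.0]] end [448. 296.  15.]
```

Contact on the pad (10 N). I'll release it and retreat.

Call:
send_rows([
  [0,0,0,0],
  [0,0,0,0],
  [0,0,0,0],
], fingers=1)

```text
t: 26.35
ee_pos: [450.7, 297.9, 15.8]
orientation: [-1.073, 1.261, 1.072]
ft_force: [0.3, -0.7, -0.4]
width: 66.5
```

Call:
send_rows([
  [-25,0,0,0],
  [-40,0,0,0],
  [-40,0,0,0],
  [-30,0,0,0],
])

```text
t: 26.68
ee_pos: [446.0, 294.1, 150.0]
orientation: [-1.074, 1.272, 1.075]
ft_force: [1.4, 0.8, -1.5]
width: 87.5
```

```bash
python3 - <<'E'
from h import *
casefit("pics/w3.png",(449,294))
avg(2)
plan([450,-20,165],np.radians(103),20,40)
E
```

```text
[ 253  129   65  142 8727] [443.3 298.2  47.6] ((447.02459716796875, 297.65057373046875), (50.1323127746582, 118.2776870727539), 79.60053253173828)
t 26.78 pos [448.7 295.8 152.8] w 87.8 F [-0.65  0.67  0.51] M [ 0.008 -0.099  0.008]
q [ 0.559  0.382  1.892  0.004  0.844 -0.836]
X [ 0.019  0.015 -1.   ] Y [-0.984  0.177 -0.016] Z [0.177 0.984 0.018]
t 26.83 pos [447.3 295.  150.3] w 87.9 F [ 0.1  -0.54  0.57] M [ 0.029 -0.152  0.007]
q [ 0.559  0.385  1.894  0.004  0.842 -0.836]
X [ 0.016  0.013 -1.   ] Y [-0.984  0.178 -0.013] Z [0.177 0.984 0.016]
t 26.83 pos [447.3 295.  150.3] w 87.9 F [ 0.1  -0.54  0.57] M [ 0.029 -0.152  0.007]
q [ 0.559  0.385  1.894  0.004  0.842 -0.836]
X [ 0.016  0.013 -1.   ] Y [-0.984  0.178 -0.013] Z [0.177 0.984 0.016]
[[-2, -7, -39, -0.12], [-2, -3, -40, -0.12], [-3, 2, -40, -0.12], [-2, 7, -39, -0.05], [-3, 9, -39, 0.0], [-2, 9, -39, 0.0], [-3, 9, -39, 0.0], [-2, 7, -35, 0.0]] end [450. -20. 165.]
```

View pics/w3.png

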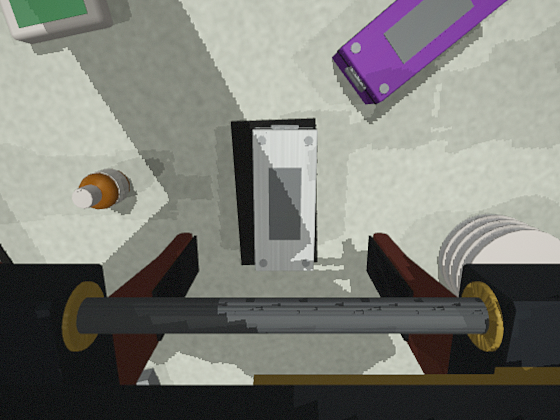

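Call:
send_rows([
  [-2,-7,-39,-0.12],
  [-2,-3,-40,-0.12],
  [-3,2,-40,-0.12],
  [-2,7,-39,-0.05],
  [-2,9,-39,0],
  [-2,9,-39,0],
  [-2,9,-39,0],
  [0,7,-30,0],
  [0,0,0,0],
])

```text
t: 27.58
ee_pos: [444.9, -19.1, 153.4]
orientation: [-1.376, 1.07, 1.376]
ft_force: [0.2, -0.7, 0.3]
width: 87.9
```

```bash
python3 - <<'E'
from h import *
casefit("pics/w4.png",(450,-20))
plan([450,-20,55],np.radians(103),20,40)
E
```

```text
[ 248  132   64  140 8410] [444.8 -19.2  47.6] ((448.4981689453125, -18.308826446533203), (118.2200698852539, 50.17593765258789), 14.009294509887695)
t 27.63 pos [444.7 -17.6 153.2] w 87.6 F [-0.36  0.46 -0.18] M [ 0.115 -0.155  0.021]
q [-0.077  0.265  2.075  0.022  0.792 -1.897]
X [ 0.01   0.015 -1.   ] Y [-0.973 -0.232 -0.014] Z [-0.232  0.973  0.012]
[[40, -1, -2, 0.01], [40, -2, -2, -0.0], [18, 0, -1, -0.0]] end [450. -20.  55.]
```

View pics/w4.png

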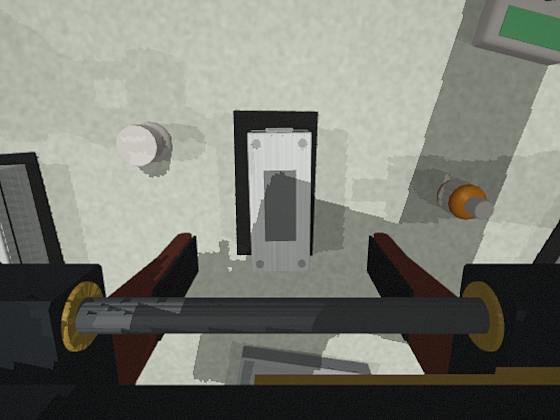

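Call:
send_rows([
  [40,-2,-1,-0.01],
  [40,-1,0,0],
  [30,0,0,0],
  [15,0,0,0],
])

```text
t: 27.97
ee_pos: [454.1, -15.2, 26.5]
orientation: [-1.387, 1.059, 1.371]
ft_force: [-0.7, 0.2, -0.3]
width: 87.9
```

```bash
python3 - <<'E'
from h import *
plan([448.5,-18.3,10],np.radians(104),20,40)
E
```

```text
t 27.97 pos [454.1 -15.2  26.5] w 87.9 F [-0.71  0.2  -0.28] M [ 0.042 -0.108  0.002]
q [-0.07   0.528  2.115  0.034  0.478 -1.912]
X [ 0.022  0.014 -1.   ] Y [-0.971 -0.239 -0.025] Z [-0.239  0.971  0.008]
[[16, 7, -2, -0.0]] end [448. -19.  10.]
```

Call:
send_rows([
  [10,5,-2,0],
  [4,1,0,0],
  [3,0,0,0],
  [3,0,0,0],
  [2,0,0,0],
  [2,0,0,0],
  [1,0,0,0],
  [1,0,0,0],
], fingers=0)

```text
t: 28.63
ee_pos: [449.9, -20.0, 3.4]
orientation: [-1.4, 1.06, 1.374]
ft_force: [-1.2, -5.6, 8.6]
width: 49.7
```

```bash
python3 - <<'E'
from h import *
st()
E
```

```text
t 28.63 pos [449.9 -20.    3.4] w 49.7 F [-1.2  -5.57  8.63] M [-0.954  0.618 -0.014]
q [-0.076  0.576  2.126  0.02   0.417 -1.915]
X [ 0.024  0.006 -1.   ] Y [-0.969 -0.247 -0.024] Z [-0.247  0.969  0.   ]
```

Call:
send_rows([
  [-25,0,0,0],
  [-40,0,0,0],
  [-40,0,0,0],
  [-35,0,0,0],
  [0,0,0,0],
])

```text
t: 29.05
ee_pos: [444.8, -18.0, 146.2]
orientation: [-1.396, 1.063, 1.382]
ft_force: [0.8, -0.2, -3.8]
width: 49.7
```

```bash
python3 - <<'E'
from h import *
avg(5)
plan([980,-30,330],np.radians(88),20,41)
E
```

```text
t 29.10 pos [443.7 -17.9 143.9] w 49.7 F [ 0.17 -0.16 -3.96] M [ 0.099 -0.128 -0.008]
q [-0.073  0.279  2.086  0.012  0.764 -1.905]
X [ 0.014  0.008 -1.   ] Y [-0.968 -0.25  -0.015] Z [-0.25   0.968  0.004]
t 29.15 pos [442.2 -17.9 141.9] w 49.9 F [-0.54  0.14 -3.67] M [ 0.125 -0.097  0.026]
q [-0.073  0.283  2.088  0.012  0.762 -1.905]
X [ 0.01   0.008 -1.   ] Y [-0.968 -0.25  -0.011] Z [-0.25   0.968  0.005]
t 29.20 pos [441.1 -17.9 140.5] w 49.7 F [-0.26 -0.07 -4.51] M [ 0.057 -0.118 -0.003]
q [-0.074  0.285  2.089  0.012  0.762 -1.905]
X [ 0.006  0.008 -1.   ] Y [-0.968 -0.25  -0.008] Z [-0.25   0.968  0.006]
t 29.25 pos [440.4 -18.  139.7] w 50.1 F [-0.42  0.02 -3.95] M [ 0.048 -0.107 -0.004]
q [-0.074  0.287  2.089  0.012  0.762 -1.906]
X [ 0.004  0.008 -1.   ] Y [-0.968 -0.249 -0.006] Z [-0.249  0.968  0.007]
t 29.30 pos [440.  -18.  139.2] w 49.7 F [-0.57 -0.31 -4.25] M [ 0.055 -0.076 -0.011]
q [-0.074  0.287  2.089  0.012  0.762 -1.906]
X [ 0.003  0.008 -1.   ] Y [-0.968 -0.249 -0.005] Z [-0.249  0.968  0.007]
t 29.30 pos [440.  -18.  139.2] w 49.7 F [-0.57 -0.31 -4.25] M [ 0.055 -0.076 -0.011]
q [-0.074  0.287  2.089  0.012  0.762 -1.906]
X [ 0.003  0.008 -1.   ] Y [-0.968 -0.249 -0.005] Z [-0.249  0.968  0.007]
[[-14, -37, -10, 0.12], [-14, -38, -6, 0.12], [-13, -39, -1, 0.05], [-14, -39, 1, -0.0], [-13, -39, 1, -0.0], [-14, -39, 1, -0.0], [-13, -39, 1, -0.0], [-14, -39, 1, -0.0], [-14, -39, 0, -0.0], [-13, -39, 1, -0.0], [-14, -39, 0, -0.0], [-13, -39, 1, -0.0], [-14, -39, 0, -0.0], [-12, -35, 1, -0.0]] end [980. -30. 330.]
```

Call:
send_rows([
  [-14,-37,-10,0.12],
  [-14,-38,-6,0.12],
  [-13,-39,-1,0.07],
  [-16,-38,1,0],
  [-16,-38,1,0],
  [-16,-38,1,0],
  [-16,-38,1,0],
  [-16,-38,1,0],
  [-16,-38,0,0],
  [-16,-38,0,0],
])

```text
t: 30.13
ee_pos: [815.1, -33.7, 246.5]
orientation: [-1.115, 1.284, 1.208]
ft_force: [1.4, -0.3, -3.3]
width: 50.0
```

Call:
send_rows([
  [-16,-38,0,0],
  [-16,-38,0,0],
  [-16,-38,0,0],
  [-16,-38,0,0],
  [-16,-38,0,0],
  [-16,-38,0,0],
  [-16,-38,0,0],
  [-16,-38,0,0],
  [-16,-38,0,0],
  [-16,-38,0,0],
])

```text
t: 30.97
ee_pos: [1012.2, -52.1, 265.4]
orientation: [-1.147, 1.234, 1.157]
ft_force: [0.1, -0.4, -2.5]
width: 50.0
```

```bash
python3 - <<'E'
from h import *
st()
E
```

```text
t 30.97 pos [1012.2  -52.1  265.4] w 50.0 F [ 0.08 -0.42 -2.47] M [ 0.065 -0.117 -0.06 ]
q [-0.067  1.203  0.087  0.012  1.849 -1.56 ]
X [ 0.003  0.011 -1.   ] Y [-0.997  0.075 -0.002] Z [0.075 0.997 0.011]
```

Call:
send_rows([
  [-15,-38,0,0],
  [-15,-38,0,0],
  [-15,-38,0,0],
  [-15,-38,0,0],
  [-15,-38,0,0],
  [-16,-38,0,0],
  [-16,-38,0,0],
  [-18,-37,0,0],
  [-18,-37,0,0],
  [-18,-37,0,0],
])

```text
t: 31.8
ee_pos: [1062.7, -63.9, 396.1]
orientation: [-1.275, 1.022, 0.94]
ft_force: [0.2, -0.6, -3.5]
width: 50.2
```

Call:
send_rows([
  [-18,-37,0,0],
  [-18,-37,0,0],
  [-18,-37,0,0],
  [-18,-37,0,0],
])

```text
t: 32.13
ee_pos: [1067.1, -67.3, 470.5]
orientation: [-1.317, 0.942, 0.858]
ft_force: [-0.3, -0.9, -3.1]
width: 50.0
```

```bash
python3 - <<'E'
from h import *
avg(4)
plan2([500,-27,350],3.13,16,40)
E
```

```text
t 32.18 pos [1066.7  -67.5  476.3] w 50.1 F [-2.43  0.29 -0.46] M [0.072 0.289 0.025]
q [-0.08   1.015  0.086  0.019  1.632 -1.568]
X [ 0.398 -0.013 -0.917] Y [-0.915  0.074 -0.398] Z [0.073 0.997 0.018]
t 32.23 pos [1066.6  -67.5  474.8] w 49.7 F [ 0.6  -0.15 -2.64] M [ 0.083  0.304 -0.026]
q [-0.08   1.016  0.086  0.019  1.633 -1.568]
X [ 0.396 -0.013 -0.918] Y [-0.916  0.074 -0.395] Z [0.073 0.997 0.018]
t 32.28 pos [1066.7  -67.4  472.2] w 50.2 F [-0.36 -0.96 -3.65] M [ 0.067  0.255 -0.007]
q [-0.08   1.018  0.087  0.019  1.634 -1.568]
X [ 0.393 -0.013 -0.92 ] Y [-0.917  0.074 -0.392] Z [0.073 0.997 0.018]
t 32.33 pos [1066.8  -67.3  469.7] w 49.9 F [ 0.68 -0.86 -3.98] M [0.089 0.263 0.037]
q [-0.08   1.02   0.087  0.019  1.634 -1.568]
X [ 0.39  -0.012 -0.921] Y [-0.918  0.074 -0.39 ] Z [0.073 0.997 0.018]
t 32.33 pos [1066.8  -67.3  469.7] w 49.9 F [ 0.68 -0.86 -3.98] M [0.089 0.263 0.037]
q [-0.08   1.02   0.087  0.019  1.634 -1.568]
X [ 0.39  -0.012 -0.921] Y [-0.918  0.074 -0.39 ] Z [0.073 0.997 0.018]
Mtool [-0.003 -0.076  0.269]
[[-8, 39, 0, 0.12], [-8, 39, -5, 0.12], [-8, 38, -10, 0.12], [-8, 37, -14, 0.12], [-8, 35, -18, 0.12], [-8, 32, -22, 0.12], [-7, 29, -26, 0.12], [-7, 26, -29, 0.12], [-8, 22, -32, 0.12], [-7, 18, -35, 0.12], [-8, 14, -37, 0.12], [-7, 10, -38, 0.12], [-8, 5, -39, 0.12], [-7, 0, -39, 0.12], [-4, -3, -21, 0.12], [0, 0, 0, 0.12]] end [500. -27. 350.]
```

Call:
send_rows([
  [-8,39,0,0.12],
  [-8,39,-5,0.12],
  [-8,38,-10,0.12],
  [-8,37,-14,0.12],
  [-8,35,-18,0.12],
  [-8,32,-22,0.12],
  [-7,29,-26,0.12],
  [-7,26,-29,0.12],
  [-8,22,-32,0.12],
  [-7,18,-35,0.12],
])

```text
t: 33.17
ee_pos: [716.9, -74.6, 369.6]
orientation: [-0.342, 1.185, 0.222]
ft_force: [0.6, 0.1, -3.1]
width: 49.8
```

```bash
python3 - <<'E'
from h import *
o,r=st()
plan2([380,-10,260],1.6-o["qpos"][5],20,40)
E
```

```text
t 33.17 pos [716.9 -74.6 369.6] w 49.8 F [ 0.56  0.12 -3.06] M [-0.089  0.249 -0.001]
q [-0.138  0.284  1.536  0.051  0.952 -0.542]
X [ 0.364 -0.009 -0.932] Y [-0.346  0.927 -0.144] Z [0.865 0.374 0.334]
t 33.17 pos [716.9 -74.6 369.6] w 49.8 F [ 0.56  0.12 -3.06] M [-0.089  0.249 -0.001]
q [-0.138  0.284  1.536  0.051  0.952 -0.542]
X [ 0.364 -0.009 -0.932] Y [-0.346  0.927 -0.144] Z [0.865 0.374 0.334]
Mtool [-0.033  0.262  0.016]
[[-2, 21, -34, 0.12], [-2, 17, -36, 0.12], [-2, 13, -38, 0.12], [-2, 8, -39, 0.12], [-3, 3, -40, 0.12], [-3, -1, -40, 0.12], [-2, -6, -39, 0.12], [-2, -11, -38, 0.12], [-3, -15, -37, 0.12], [0, 0, -1, 0.12], [0, 0, 0, 0.12], [0, 0, 0, 0.12], [0, 0, 0, 0.12], [0, 0, 1, 0.12], [0, 0, 0, 0.12], [0, 0, 0, 0.12], [0, 0, 0, 0.12], [0, 0, 0, 0.1]] end [380. -10. 260.]
```

Call:
send_rows([
  [-2,21,-34,0.12],
  [-2,17,-36,0.12],
  [-2,13,-38,0.12],
  [-2,8,-39,0.12],
  [-3,3,-40,0.12],
  [-3,-1,-40,0.12],
  [-2,-6,-39,0.12],
  [-2,-11,-38,0.12],
  [-3,-15,-30,0.12],
  [0,0,0,0.12],
])

```text
t: 34.0
ee_pos: [363.9, -6.0, 249.9]
orientation: [0.748, 1.138, -0.533]
ft_force: [-0.5, 0.7, -4.1]
width: 50.1
```

Call:
send_rows([
  [0,0,0,0.12],
  [0,0,0,0.12],
  [0,0,0,0.12],
  [0,0,0,0.12],
  [0,0,0,0.12],
  [0,0,0,0.12],
  [0,0,0,0.12],
  [0,0,0,0.12],
])

```text
t: 34.67
ee_pos: [358.6, -4.8, 246.7]
orientation: [1.593, 0.83, -1.13]
ft_force: [-0.7, 0.5, -3.3]
width: 49.7
```

```bash
python3 - <<'E'
from h import *
avg(5)
o,r=st()
plan2([345,-20,160],-1.85-o["qpos"][5],4,40)
E
```

```text
t 34.72 pos [358.6  -4.8 246.6] w 49.9 F [ 0.48 -0.7  -3.07] M [0.049 0.34  0.013]
q [-0.058 -0.202  2.339  0.021  0.664  1.802]
X [ 0.334 -0.006 -0.942] Y [ 0.899 -0.298  0.321] Z [-0.283 -0.955 -0.094]
t 34.77 pos [358.6  -4.8 246.6] w 49.9 F [-0.73 -0.19 -3.99] M [ 0.072  0.405 -0.003]
q [-0.058 -0.202  2.339  0.021  0.663  1.79 ]
X [ 0.335 -0.006 -0.942] Y [ 0.902 -0.286  0.322] Z [-0.272 -0.958 -0.09 ]
t 34.82 pos [358.7  -4.8 246.7] w 49.8 F [ 1.14 -0.09 -3.6 ] M [ 0.073  0.38  -0.001]
q [-0.058 -0.202  2.339  0.021  0.663  1.785]
X [ 0.335 -0.006 -0.942] Y [ 0.904 -0.282  0.323] Z [-0.267 -0.959 -0.089]
t 34.87 pos [358.7  -4.8 246.7] w 49.8 F [-0.53  0.35 -4.33] M [0.019 0.333 0.024]
q [-0.058 -0.202  2.339  0.021  0.663  1.784]
X [ 0.335 -0.006 -0.942] Y [ 0.904 -0.281  0.323] Z [-0.267 -0.96  -0.088]
t 34.92 pos [358.7  -4.8 246.8] w 49.7 F [-0.31  0.51 -3.15] M [0.088 0.314 0.012]
q [-0.058 -0.202  2.339  0.021  0.663  1.785]
X [ 0.335 -0.006 -0.942] Y [ 0.904 -0.281  0.323] Z [-0.267 -0.96  -0.089]
t 34.92 pos [358.7  -4.8 246.8] w 49.7 F [-0.31  0.51 -3.15] M [0.088 0.314 0.012]
q [-0.058 -0.202  2.339  0.021  0.663  1.785]
X [ 0.335 -0.006 -0.942] Y [ 0.904 -0.281  0.323] Z [-0.267 -0.96  -0.089]
t 34.92 pos [358.7  -4.8 246.8] w 49.7 F [-0.31  0.51 -3.15] M [0.088 0.314 0.012]
q [-0.058 -0.202  2.339  0.021  0.663  1.785]
X [ 0.335 -0.006 -0.942] Y [ 0.904 -0.281  0.323] Z [-0.267 -0.96  -0.089]
Mtool [ 0.016 -0.005 -0.326]
[[35, -16, 12, -0.12], [35, -18, 9, -0.12], [7, -4, 2, -0.12], [0, 0, 0, -0.12]] end [345. -20. 160.]
```

Call:
send_rows([
  [33,-16,12,-0.12],
  [33,-18,9,-0.12],
  [7,-10,2,-0.12],
])

```text
t: 35.17
ee_pos: [344.6, -20.5, 165.6]
orientation: [1.278, 0.967, -0.895]
ft_force: [-1.2, 1.0, -4.3]
width: 50.1
```

```bash
python3 - <<'E'
from h import *
plan2(None,-3.2,8,41,push=(-.9,.03,-.43))
E
```

```text
t 35.17 pos [344.6 -20.5 165.6] w 50.1 F [-1.24  0.99 -4.32] M [0.047 0.409 0.01 ]
q [-0.127 -0.033  2.47   0.107  0.351  1.263]
X [ 0.35  -0.008 -0.937] Y [0.933 0.089 0.348] Z [ 0.08  -0.996  0.038]
Mtool [ 0.004  0.083 -0.403]
[[4, -40, -5, -0.12], [4, -40, -10, -0.12], [4, -38, -14, -0.12], [4, -36, -19, -0.12], [4, -34, -23, -0.12], [4, -31, -27, -0.12], [4, -27, -30, -0.12], [4, -23, -33, -0.12]] end [ 51. -11.  22.]
```

Call:
send_rows([
  [4,-40,-5,-0.12],
  [4,-40,-10,-0.12],
  [4,-38,-14,-0.12],
  [4,-36,-19,-0.12],
  [4,-34,-23,-0.12],
  [4,-31,-27,-0.12],
])

```text
t: 35.67
ee_pos: [246.5, -35.2, 150.6]
orientation: [0.626, 1.262, -0.479]
ft_force: [0.9, 1.1, -3.2]
width: 50.0
```

```bash
python3 - <<'E'
from h import *
plan2(None,-3.2,8,41,push=(-.9,.03,-.43))
E
```

```text
t 35.67 pos [246.5 -35.2 150.6] w 50.0 F [ 0.86  1.08 -3.21] M [-0.077  0.183 -0.072]
q [-0.283 -0.147  2.58   0.163  0.478  0.314]
X [ 0.245  0.007 -0.97 ] Y [0.648 0.743 0.169] Z [ 0.721 -0.67   0.178]
Mtool [ 0.052  0.074 -0.191]
[[8, -26, -31, -0.12], [8, -22, -33, -0.12], [8, -18, -36, -0.12], [8, -14, -38, -0.12], [8, -9, -39, -0.12], [8, -4, -40, -0.12], [8, 1, -40, -0.12], [8, 5, -40, -0.12]] end [-49. -25.  10.]
```

```bash
python3 - <<'E'
from h import *
plan2(None,-3.2,8,41,push=(-.82,.2,-.55))
E
```

```text
t 35.67 pos [246.5 -35.2 150.6] w 50.0 F [ 0.86  1.08 -3.21] M [-0.077  0.183 -0.072]
q [-0.283 -0.147  2.58   0.163  0.478  0.314]
X [ 0.245  0.007 -0.97 ] Y [0.648 0.743 0.169] Z [ 0.721 -0.67   0.178]
Mtool [ 0.052  0.074 -0.191]
[[14, -20, -34, -0.12], [14, -15, -36, -0.12], [14, -11, -37, -0.12], [14, -6, -38, -0.12], [14, -2, -39, -0.12], [14, 3, -39, -0.12], [14, 8, -38, -0.12], [14, 12, -37, -0.12]] end [-21.  31. -32.]
```

Call:
send_rows([
  [14,-20,-34,-0.12],
  [14,-15,-36,-0.12],
  [14,-11,-37,-0.12],
  [14,-6,-38,-0.12],
  [14,-2,-39,-0.12],
])

```text
t: 36.08
ee_pos: [199.8, -22.6, 157.7]
orientation: [0.106, 1.441, -0.058]
ft_force: [0.2, 0.5, -4.6]
width: 49.8
```

```bash
python3 - <<'E'
from h import *
plan2(None,-3.2,6,41,push=(-.82,.2,-.55))
E
```

```text
t 36.08 pos [199.8 -22.6 157.7] w 49.8 F [ 0.23  0.52 -4.57] M [-0.069  0.071  0.005]
q [-0.259 -0.23   2.58   0.09   0.674 -0.22 ]
X [ 0.129  0.024 -0.991] Y [0.104 0.994 0.038] Z [ 0.986 -0.108  0.126]
Mtool [-0.012  0.063 -0.075]
[[18, 4, -37, -0.12], [18, 8, -36, -0.12], [18, 12, -35, -0.12], [18, 17, -33, -0.12], [18, 20, -31, -0.12], [18, 24, -28, -0.12]] end [-2. 26. 24.]
```

Call:
send_rows([
  [20,4,-36,-0.12],
  [20,8,-35,-0.12],
  [20,12,-34,-0.12],
  [20,16,-32,-0.12],
  [20,20,-30,-0.12],
])

```text
t: 36.5
ee_pos: [152.5, 1.7, 172.2]
orientation: [-0.387, 1.499, 0.424]
ft_force: [-0.1, -0.1, -3.4]
width: 50.1
```

```bash
python3 - <<'E'
from h import *
plan2([447,-18,110],-1.4,12,40)
E
```

```text
t 36.50 pos [152.5   1.7 172.2] w 50.1 F [-0.13 -0.12 -3.42] M [-0.043 -0.085  0.037]
q [-0.138 -0.34   2.58   0.045  0.881 -0.686]
X [ 0.025  0.031 -0.999] Y [-0.497  0.868  0.015] Z [0.867 0.496 0.037]
Mtool [-0.041 -0.051 -0.078]
[[9, -22, 32, -0.12], [9, -25, 29, -0.12], [9, -29, 26, -0.12], [9, -32, 23, -0.12], [9, -34, 19, -0.12], [9, -36, 14, -0.12], [10, -38, 10, -0.12], [5, -21, 3, -0.12], [0, 0, 0, -0.12], [0, 0, 0, -0.12], [0, 0, 0, -0.12], [0, 0, 0, -0.08]] end [447. -18. 110.]
```

Call:
send_rows([
  [6,-22,32,-0.12],
  [6,-25,29,-0.12],
  [6,-29,26,-0.12],
  [6,-32,23,-0.12],
  [6,-34,19,-0.12],
  [6,-36,14,-0.12],
  [8,-38,10,-0.12],
  [5,-21,3,-0.12],
  [0,0,0,-0.12],
  [0,0,0,-0.12],
])

```text
t: 37.33
ee_pos: [470.6, -13.8, 144.7]
orientation: [-1.374, 1.038, 1.301]
ft_force: [-1.4, -0.3, -3.5]
width: 49.6
```

```bash
python3 - <<'E'
from h import *
avg(4)
plan([449.5,-19.5,25],np.radians(104.3),12,40)
E
```

```text
t 37.38 pos [471.  -13.9 145. ] w 50.0 F [ 1.33  0.04 -3.64] M [ 0.017 -0.08  -0.019]
q [-0.075  0.289  2.07   0.048  0.709 -1.886]
X [ 0.077  0.025 -0.997] Y [-0.976 -0.202 -0.08 ] Z [-0.204  0.979  0.009]
t 37.43 pos [469.9 -13.8 145. ] w 50.2 F [-0.72  0.66 -3.6 ] M [ 0.047 -0.031  0.019]
q [-0.075  0.288  2.071  0.048  0.709 -1.873]
X [ 0.076  0.026 -0.997] Y [-0.979 -0.189 -0.079] Z [-0.191  0.982  0.011]
t 37.48 pos [469.  -13.8 145.1] w 50.0 F [-0.68  0.55 -4.12] M [ 0.105 -0.04   0.002]
q [-0.075  0.287  2.073  0.048  0.71  -1.868]
X [ 0.075  0.026 -0.997] Y [-0.98  -0.184 -0.078] Z [-0.186  0.983  0.011]
t 37.53 pos [468.5 -13.8 145.1] w 49.8 F [-0.62 -0.11 -2.83] M [ 0.014 -0.07   0.012]
q [-0.075  0.286  2.073  0.048  0.71  -1.867]
X [ 0.075  0.026 -0.997] Y [-0.98  -0.183 -0.078] Z [-0.185  0.983  0.012]
t 37.53 pos [468.5 -13.8 145.1] w 49.8 F [-0.62 -0.11 -2.83] M [ 0.014 -0.07   0.012]
q [-0.075  0.286  2.073  0.048  0.71  -1.867]
X [ 0.075  0.026 -0.997] Y [-0.98  -0.183 -0.078] Z [-0.185  0.983  0.012]
[[39, 10, -1, -0.06], [39, 9, -1, -0.0], [39, 10, 0, -0.0], [1, 0, 0, -0.0]] end [450. -19.  25.]
```

Call:
send_rows([
  [38,10,-2,-0.06],
  [38,9,-2,0],
  [30,9,-1,0],
  [0,0,0,0],
])

```text
t: 37.87
ee_pos: [453.9, -22.5, 38.2]
orientation: [-1.411, 1.01, 1.319]
ft_force: [-1.6, 0.4, -3.1]
width: 49.7
```

```bash
python3 - <<'E'
from h import *
plan([451,-19.6,8],np.radians(104.3),12,20)
E
```

```text
t 37.87 pos [453.9 -22.5  38.2] w 49.7 F [-1.57  0.35 -3.12] M [0.085 0.071 0.04 ]
q [-0.098  0.489  2.155  0.082  0.415 -1.981]
X [ 0.087  0.025 -0.996] Y [-0.968 -0.235 -0.09 ] Z [-0.236  0.972  0.003]
[[20, 3, 2, -0.01], [10, 2, 1, -0.0]] end [451. -20.   8.]
```

Call:
send_rows([
  [16,3,2,-0.01],
  [9,1,1,0],
  [4,0,0,0],
])

```text
t: 38.12
ee_pos: [452.5, -19.9, 10.2]
orientation: [-1.415, 1.008, 1.321]
ft_force: [0.7, -0.0, -2.9]
width: 49.9
```

```bash
python3 - <<'E'
from h import *
plan([451,-19.6,8],np.radians(104.3),12,20)
E
```

```text
t 38.12 pos [452.5 -19.9  10.2] w 49.9 F [ 0.67 -0.05 -2.86] M [ 0.022 -0.035 -0.028]
q [-0.093  0.552  2.161  0.097  0.345 -1.995]
X [ 0.087  0.025 -0.996] Y [-0.967 -0.238 -0.091] Z [-0.24   0.971  0.003]
[[2, 2, 1, -0.01]] end [450. -19.   8.]
```

Call:
send_rows([
  [5,1,0,0],
  [3,0,0,0],
])

```text
t: 38.28
ee_pos: [454.7, -19.5, 4.2]
orientation: [-1.415, 1.006, 1.316]
ft_force: [-2.4, 3.3, 9.9]
width: 50.2
```

Call:
send_rows([
  [0,0,0,0],
  [0,0,0,0],
  [-5,0,0,0],
], fingers=1)

```text
t: 38.53
ee_pos: [457.3, -19.6, 11.7]
orientation: [-1.417, 1.003, 1.311]
ft_force: [0.8, 1.0, -0.1]
width: 66.5
```

Call:
send_rows([
  [-35,0,0,0],
  [-40,0,0,0],
  [-40,0,0,0],
  [-35,0,0,0],
])

```text
t: 38.87
ee_pos: [439.8, -23.5, 162.8]
orientation: [-1.411, 1.01, 1.319]
ft_force: [1.2, 0.7, -0.8]
width: 87.7
```

```bash
python3 - <<'E'
from h import *
casefit("pics/w5.png",(449,-19))
plan([541,-261,170],np.radians(106.5),20,40)
E
```

```text
[ 252  133   62  132 7682] [448.2 -20.2  47.5] ((452.3147277832031, -19.176387786865234), (117.90116882324219, 50.12853240966797), 13.602015495300293)
t 38.92 pos [443.  -23.9 168.7] w 87.5 F [0.96 0.38 3.59] M [ 0.055 -0.239 -0.045]
q [-0.104  0.201  2.12   0.05   0.728 -1.949]
X [ 0.096  0.024 -0.995] Y [-0.967 -0.234 -0.099] Z [-0.236  0.972  0.   ]
[[0, -6, -40, -0.05], [0, -4, -40, -0.0], [1, -4, -40, -0.0], [0, -4, -40, -0.0], [1, -4, -40, -0.0], [0, -5, -40, -0.0], [1, -2, -15, -0.0]] end [ 541. -261.  170.]
```

View pics/w5.png

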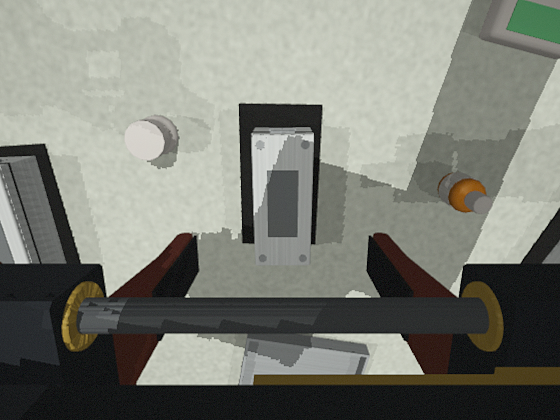

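Call:
send_rows([
  [0,-10,-40,-0.05],
  [0,-8,-40,0],
  [0,-6,-40,0],
  [0,-6,-40,0],
  [0,-6,-40,0],
  [0,-5,-40,0],
  [0,-2,-15,0],
  [0,0,0,0],
])

```text
t: 39.58
ee_pos: [561.6, -265.3, 190.9]
orientation: [-1.481, 0.966, 1.323]
ft_force: [-0.3, -0.6, -0.0]
width: 87.9
```

```bash
python3 - <<'E'
from h import *
casefit("pics/w6.png",(541,-261))
plan([541,-261,170],np.radians(106.5),20,40)
E
```

```text
[ 269   82   61  133 7423] [ 534.8 -262.6   47.5] ((539.0602416992188, -261.0558166503906), (117.95722961425781, 49.96246337890625), 16.031147003173828)
t 39.63 pos [ 561.  -264.1  190.8] w 87.7 F [ 0.19 -0.41  0.67] M [ 0.082 -0.044 -0.017]
q [-0.494  0.411  1.74   0.09   0.892 -2.413]
X [ 0.122  0.014 -0.992] Y [-0.949 -0.29  -0.12 ] Z [-0.29   0.957 -0.022]
[[18, 21, 9, 0.01]] end [ 541. -261.  170.]
```

View pics/w6.png

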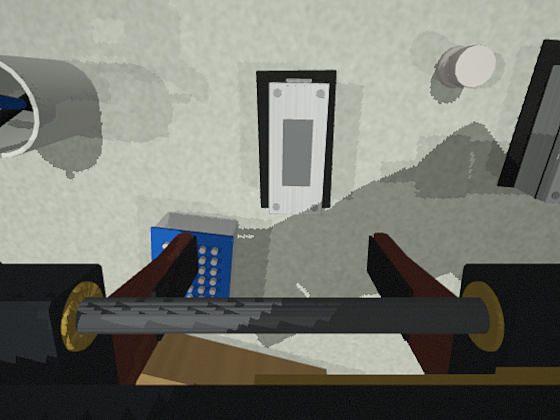

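Call:
send_rows([
  [38,10,5,0],
  [38,9,2,0],
  [38,7,1,0],
  [25,5,0,0],
  [0,0,0,0],
])

```text
t: 40.05
ee_pos: [546.6, -260.0, 50.4]
orientation: [-1.489, 0.963, 1.316]
ft_force: [-0.5, 0.3, 0.1]
width: 87.6
```

```bash
python3 - <<'E'
from h import *
plan([541.5,-260.8,9],np.radians(106),20,25)
E
```

```text
t 40.05 pos [ 546.6 -260.    50.4] w 87.6 F [-0.45  0.33  0.07] M [ 0.031 -0.039 -0.005]
q [-0.5    0.598  1.843  0.127  0.595 -2.468]
X [ 0.13   0.01  -0.991] Y [-0.948 -0.292 -0.127] Z [-0.29   0.957 -0.028]
[[24, 6, 1, 0.02], [16, 4, 1, -0.0]] end [ 542. -260.    9.]
```

Call:
send_rows([
  [22,6,0,0.01],
  [13,4,0,0],
  [4,0,0,0],
  [3,0,0,0],
  [2,0,0,0],
])

```text
t: 40.47
ee_pos: [543.4, -258.5, 8.9]
orientation: [-1.484, 0.965, 1.311]
ft_force: [0.1, -0.7, -0.0]
width: 87.8
```

```bash
python3 - <<'E'
from h import *
plan([541.5,-260.8,9],np.radians(106),20,25)
E
```

```text
t 40.47 pos [ 543.4 -258.5    8.9] w 87.8 F [ 0.15 -0.72 -0.03] M [ 0.055 -0.078  0.008]
q [-0.501  0.665  1.855  0.147  0.515 -2.486]
X [ 0.131  0.01  -0.991] Y [-0.95  -0.285 -0.129] Z [-0.284  0.958 -0.028]
[[0, 2, -2, 0.01]] end [ 542. -261.    9.]
```

Call:
send_rows([
  [0,2,-2,0],
  [1,0,0,0],
  [1,0,0,0],
  [1,0,0,0],
  [1,0,0,0],
  [1,0,0,0],
  [0,0,0,0],
], fingers=0)

```text
t: 41.05
ee_pos: [545.8, -262.1, 8.5]
orientation: [-1.49, 0.963, 1.305]
ft_force: [-0.4, 1.0, -0.7]
width: 50.7
```

```bash
python3 - <<'E'
from h import *
st()
E
```

```text
t 41.05 pos [ 545.8 -262.1    8.5] w 50.7 F [-0.39  1.03 -0.71] M [ 0.126 -0.11  -0.03 ]
q [-0.505  0.668  1.851  0.151  0.51  -2.494]
X [ 0.137  0.008 -0.99 ] Y [-0.949 -0.286 -0.134] Z [-0.284  0.958 -0.032]
```

Call:
send_rows([
  [-25,0,0,0],
  [-40,0,0,0],
  [-40,0,0,0],
  [-35,0,0,0],
  [0,0,0,0],
])

```text
t: 41.47
ee_pos: [522.5, -261.5, 146.5]
orientation: [-1.48, 0.966, 1.317]
ft_force: [2.1, 0.4, -3.9]
width: 50.6
```

```bash
python3 - <<'E'
from h import *
avg(4)
plan2([890,-410,330],.9,20,41)
E
```

```text
t 41.52 pos [ 521.6 -260.8  143.9] w 50.5 F [-0.02 -0.03 -3.57] M [ 0.049 -0.061 -0.015]
q [-0.524  0.426  1.851  0.108  0.767 -2.459]
X [ 0.124  0.015 -0.992] Y [-0.951 -0.285 -0.123] Z [-0.285  0.958 -0.021]
t 41.57 pos [ 520.5 -260.   141.7] w 50.8 F [-0.06 -0.21 -3.29] M [ 0.051 -0.002 -0.026]
q [-0.523  0.429  1.853  0.108  0.766 -2.459]
X [ 0.121  0.017 -0.993] Y [-0.951 -0.285 -0.12 ] Z [-0.285  0.958 -0.019]
t 41.62 pos [ 519.7 -259.5  140.1] w 50.5 F [ 0.46  0.09 -3.35] M [0.033 0.001 0.026]
q [-0.523  0.432  1.854  0.108  0.765 -2.459]
X [ 0.118  0.018 -0.993] Y [-0.951 -0.285 -0.118] Z [-0.285  0.958 -0.017]
t 41.67 pos [ 519.3 -259.2  139.2] w 50.2 F [-0.71  0.49 -2.98] M [0.061 0.014 0.009]
q [-0.523  0.433  1.854  0.108  0.765 -2.459]
X [ 0.117  0.019 -0.993] Y [-0.951 -0.285 -0.117] Z [-0.286  0.958 -0.015]
t 41.67 pos [ 519.3 -259.2  139.2] w 50.2 F [-0.71  0.49 -2.98] M [0.061 0.014 0.009]
q [-0.523  0.433  1.854  0.108  0.765 -2.459]
X [ 0.117  0.019 -0.993] Y [-0.951 -0.285 -0.117] Z [-0.286  0.958 -0.015]
Mtool [-0.002 -0.063 -0.004]
[[-14, -31, -23, 0.12], [-14, -33, -20, 0.12], [-14, -35, -15, 0.12], [-14, -37, -11, 0.12], [-14, -38, -7, 0.12], [-14, -39, -2, 0.12], [-14, -39, 3, 0.12], [-13, -38, 7, 0.06], [-14, -37, 9, 0.0], [-13, -38, 10, 0.0], [-11, -30, 7, 0.0]] end [ 890. -410.  330.]
```

```bash
python3 - <<'E'
from h import *
plan2([1000,-80,330],.4,20,41)
E
```

```text
t 41.67 pos [ 519.3 -259.2  139.2] w 50.2 F [-0.71  0.49 -2.98] M [0.061 0.014 0.009]
q [-0.523  0.433  1.854  0.108  0.765 -2.459]
X [ 0.117  0.019 -0.993] Y [-0.951 -0.285 -0.117] Z [-0.286  0.958 -0.015]
Mtool [-0.002 -0.063 -0.004]
[[-10, -40, 2, 0.12], [-10, -39, 7, 0.12], [-10, -38, 12, 0.12], [-10, -36, 16, 0.04], [-10, -36, 18, 0.0], [-10, -36, 18, 0.0], [-10, -36, 18, 0.0], [-10, -36, 18, 0.0], [-9, -36, 18, 0.0], [-10, -36, 18, 0.0], [-9, -36, 17, 0.0], [-10, -36, 18, 0.0], [-9, -36, 17, 0.0], [-3, -10, 5, 0.0]] end [1000.  -80.  330.]
```

Call:
send_rows([
  [-12,-39,2,0.12],
  [-12,-38,7,0.12],
  [-12,-38,12,0.12],
  [-12,-36,16,0.06],
  [-12,-36,18,0],
  [-12,-36,18,0],
  [-12,-36,18,0],
  [-12,-36,18,0],
  [-12,-36,18,0],
  [-12,-36,18,0],
])

```text
t: 42.5
ee_pos: [876.9, -125.3, 261.6]
orientation: [-1.093, 1.207, 1.075]
ft_force: [0.7, 0.1, -2.7]
width: 50.6
```

Call:
send_rows([
  [-12,-36,17,0],
  [-12,-36,17,0],
  [-12,-36,14,0],
  [-15,-38,5,0],
  [-15,-38,0,0],
  [-15,-38,0,0],
  [-15,-38,0,0],
  [-15,-38,0,0],
  [-15,-38,0,0],
  [-15,-38,0,0],
])

```text
t: 43.33
ee_pos: [1043.6, -106.5, 308.9]
orientation: [-1.139, 1.132, 1.008]
ft_force: [-0.3, -0.1, -2.8]
width: 50.0
```

```bash
python3 - <<'E'
from h import *
st()
E
```

```text
t 43.33 pos [1043.6 -106.5  308.9] w 50.0 F [-0.34 -0.12 -2.76] M [ 0.089 -0.036 -0.065]
q [-0.128  1.164  0.086  0.051  1.739 -1.537]
X [ 0.157  0.031 -0.987] Y [-0.977  0.151 -0.15 ] Z [0.144 0.988 0.053]
```

Call:
send_rows([
  [-16,-38,0,0],
  [-16,-38,0,0],
  [-16,-38,0,0],
  [-16,-38,0,0],
  [-16,-38,0,0],
  [-16,-38,0,0],
  [-16,-38,0,0],
  [-16,-38,0,0],
  [-18,-37,0,0],
  [-18,-37,0,0],
])

```text
t: 44.17
ee_pos: [1068.3, -132.9, 483.0]
orientation: [-1.255, 0.928, 0.788]
ft_force: [-0.3, -0.2, -3.1]
width: 50.0
```

```bash
python3 - <<'E'
from h import *
avg(1)
E
```

```text
t 44.22 pos [1067.8 -133.5  489. ] w 49.8 F [-2.24  0.42  0.36] M [0.009 0.344 0.041]
q [-0.153  1.007  0.086  0.061  1.602 -1.551]
X [ 0.436 -0.006 -0.9  ] Y [-0.889  0.155 -0.431] Z [0.142 0.988 0.062]
```

Call:
send_rows([
  [-18,-37,0,0],
  [-18,-37,0,0],
])

```text
t: 44.38
ee_pos: [1065.4, -136.8, 521.9]
orientation: [-1.272, 0.893, 0.75]
ft_force: [-0.2, 0.9, -1.7]
width: 49.9
```

```bash
python3 - <<'E'
from h import *
avg(4)
o,r=st()
plan2([380,-20,260],1.6-o["qpos"][5],20,40)
E
```

```text
t 44.43 pos [1064.7 -137.3  527.3] w 49.8 F [-1.64 -0.72  0.25] M [ 0.08   0.327 -0.026]
q [-0.158  0.973  0.086  0.063  1.587 -1.553]
X [ 0.478 -0.012 -0.878] Y [-0.867  0.155 -0.474] Z [0.142 0.988 0.064]
t 44.48 pos [1064.7 -137.1  526.1] w 49.7 F [-0.24 -1.23 -2.95] M [ 0.001  0.284 -0.011]
q [-0.157  0.974  0.086  0.063  1.588 -1.553]
X [ 0.477 -0.012 -0.879] Y [-0.868  0.155 -0.473] Z [0.142 0.988 0.064]
t 44.53 pos [1065.  -137.   523.8] w 49.8 F [ 0.31 -0.29 -3.37] M [0.019 0.316 0.003]
q [-0.157  0.976  0.086  0.063  1.589 -1.553]
X [ 0.474 -0.011 -0.88 ] Y [-0.869  0.155 -0.47 ] Z [0.142 0.988 0.064]
t 44.58 pos [1065.2 -136.8  521.9] w 49.7 F [ 0.59  0.21 -3.31] M [ 0.046  0.333 -0.032]
q [-0.157  0.978  0.086  0.063  1.589 -1.553]
X [ 0.473 -0.011 -0.881] Y [-0.87   0.155 -0.468] Z [0.142 0.988 0.064]
t 44.58 pos [1065.2 -136.8  521.9] w 49.7 F [ 0.59  0.21 -3.31] M [ 0.046  0.333 -0.032]
q [-0.157  0.978  0.086  0.063  1.589 -1.553]
X [ 0.473 -0.011 -0.881] Y [-0.87   0.155 -0.468] Z [0.142 0.988 0.064]
t 44.58 pos [1065.2 -136.8  521.9] w 49.7 F [ 0.59  0.21 -3.31] M [ 0.046  0.333 -0.032]
q [-0.157  0.978  0.086  0.063  1.589 -1.553]
X [ 0.473 -0.011 -0.881] Y [-0.87   0.155 -0.468] Z [0.142 0.988 0.064]
Mtool [0.046 0.026 0.333]
[[-5, 40, 0, 0.12], [-5, 39, -5, 0.12], [-5, 39, -9, 0.12], [-5, 37, -14, 0.12], [-5, 35, -18, 0.12], [-5, 33, -22, 0.12], [-5, 30, -26, 0.12], [-5, 27, -30, 0.12], [-5, 23, -32, 0.12], [-5, 19, -35, 0.12], [-5, 14, -37, 0.12], [-5, 10, -38, 0.12], [-5, 5, -39, 0.12], [-5, 0, -40, 0.12], [-5, -4, -39, 0.12], [-5, -9, -39, 0.12], [-6, -14, -37, 0.12], [-5, -18, -36, 0.12], [-3, -12, -19, 0.12], [0, 0, 0, 0.12]] end [380. -20. 260.]
```

Call:
send_rows([
  [-5,40,0,0.12],
  [-5,39,-5,0.12],
  [-5,39,-9,0.12],
  [-5,37,-14,0.12],
  [-5,35,-18,0.12],
  [-5,33,-22,0.12],
  [-5,30,-26,0.12],
  [-5,27,-30,0.12],
  [-5,23,-32,0.12],
  [-5,19,-35,0.12],
])

```text
t: 45.42
ee_pos: [737.1, -113.4, 374.0]
orientation: [-0.281, 1.083, 0.162]
ft_force: [0.4, -0.0, -2.6]
width: 49.9
```

```bash
python3 - <<'E'
from h import *
o,r=st()
plan2([420,-40,270],1.5-o["qpos"][5],20,40)
E
```

```text
t 45.42 pos [ 737.1 -113.4  374. ] w 49.9 F [ 0.39 -0.03 -2.63] M [0.031 0.268 0.038]
q [-0.205  0.284  1.557  0.118  0.832 -0.569]
X [ 0.461 -0.007 -0.887] Y [-0.266  0.953 -0.146] Z [0.846 0.303 0.438]
t 45.42 pos [ 737.1 -113.4  374. ] w 49.9 F [ 0.39 -0.03 -2.63] M [0.031 0.268 0.038]
q [-0.205  0.284  1.557  0.118  0.832 -0.569]
X [ 0.461 -0.007 -0.887] Y [-0.266  0.953 -0.146] Z [0.846 0.303 0.438]
Mtool [-0.022  0.241  0.124]
[[-6, 20, -34, 0.12], [-6, 16, -36, 0.12], [-6, 11, -38, 0.12], [-7, 6, -39, 0.12], [-6, 2, -39, 0.12], [-7, -3, -39, 0.12], [-6, -8, -39, 0.12], [-7, -12, -38, 0.12], [-4, -9, -20, 0.12], [0, 0, 0, 0.12], [0, 0, 0, 0.12], [0, 0, 0, 0.12], [0, 0, 0, 0.12], [0, 0, 0, 0.12], [0, 0, 0, 0.12], [0, 0, 0, 0.12], [0, 0, 0, 0.12], [0, 0, 0, 0.03]] end [420. -40. 270.]
```

Call:
send_rows([
  [-6,20,-34,0.12],
  [-6,16,-36,0.12],
  [-6,11,-38,0.12],
  [-7,6,-39,0.12],
  [-6,2,-39,0.12],
  [-7,-3,-39,0.12],
  [-6,-8,-39,0.12],
  [-7,-12,-38,0.12],
  [-4,-9,-20,0.12],
  [0,0,0,0.12],
])

```text
t: 46.25
ee_pos: [399.9, -29.5, 259.1]
orientation: [0.838, 1.019, -0.523]
ft_force: [-1.1, 0.4, -3.2]
width: 49.9
```

Call:
send_rows([
  [0,0,0,0.12],
  [0,0,0,0.12],
  [0,0,0,0.12],
  [0,0,0,0.12],
  [0,0,0,0.12],
  [0,0,0,0.12],
  [0,0,0,0.06],
])

```text
t: 46.83
ee_pos: [399.4, -28.2, 259.3]
orientation: [1.554, 0.794, -0.964]
ft_force: [0.1, -0.3, -3.5]
width: 49.6
```

```bash
python3 - <<'E'
from h import *
avg(5)
E
```

```text
t 46.88 pos [399.5 -28.2 259.4] w 49.9 F [ 0.08 -0.56 -2.54] M [ 0.051  0.448 -0.029]
q [-0.149 -0.181  2.33   0.124  0.537  1.519]
X [ 0.447 -0.003 -0.895] Y [ 0.879 -0.187  0.439] Z [-0.169 -0.982 -0.081]
t 46.93 pos [399.4 -28.2 259.3] w 49.7 F [ 0.32  0.97 -3.61] M [0.006 0.409 0.033]
q [-0.149 -0.181  2.33   0.124  0.537  1.511]
X [ 0.447 -0.003 -0.895] Y [ 0.88 -0.18  0.44] Z [-0.163 -0.984 -0.078]
t 46.98 pos [399.3 -28.2 259.3] w 49.6 F [-0.53  0.37 -2.91] M [ 0.025  0.404 -0.001]
q [-0.149 -0.181  2.33   0.124  0.537  1.509]
X [ 0.447 -0.003 -0.895] Y [ 0.88  -0.178  0.44 ] Z [-0.16  -0.984 -0.077]
t 47.03 pos [399.2 -28.2 259.2] w 50.1 F [-0.61  0.45 -2.21] M [-0.005  0.407 -0.037]
q [-0.149 -0.181  2.331  0.124  0.537  1.508]
X [ 0.447 -0.003 -0.895] Y [ 0.88  -0.177  0.44 ] Z [-0.16  -0.984 -0.076]
t 47.08 pos [399.1 -28.2 259.2] w 49.6 F [-0.15  0.52 -2.99] M [0.01  0.447 0.042]
q [-0.149 -0.181  2.331  0.124  0.537  1.509]
X [ 0.447 -0.003 -0.895] Y [ 0.88  -0.178  0.44 ] Z [-0.16  -0.984 -0.077]
```

```bash
cat > fit.py <<'E'
import numpy as np, ast, itertools
from scipy.spatial.transform import Rotation as R
from scipy.optimize import least_squares
log=[ast.literal_eval(l) for l in open('log.txt')]
D={}
for l in log: D[round(l[0],2)]=(R.from_rotvec(l[1:4]).as_matrix(),np.array(l[4:7]),np.array(l[7:10]))
def mk(X,Y,Z,F,M): 
    A=np.array([X,Y,Z],float).T; u,_,v=np.linalg.svd(A); return (u@v,np.array(F),np.array(M))
U=[ # unloaded early (static)
mk([0,.001,-1],[.973,.231,0],[.231,-.973,-.001],[0]*3,[-.026,-.013,-.01]),
mk([-.002,.009,-1],[.973,.231,0],[.231,-.973,-.01],[0]*3,[-.012,-.007,-.009]),
mk([-.04,.016,-.999],[-.921,.387,.043],[.387,.922,0],[0]*3,[.009,-.162,-.009]),
mk([.053,.029,-.998],[-.988,-.143,-.057],[-.144,.989,.021],[0]*3,[.07,-.142,0]),
mk([.169,.047,-.985],[-.975,-.138,-.174],[-.144,.989,.022],[0]*3,[.071,-.102,0]),
mk([.214,.053,-.975],[-.966,-.136,-.219],[-.144,.989,.022],[0]*3,[.028,-.079,0]),
mk([.371,.038,-.928],[-.928,.051,-.369],[.033,.998,.054],[0]*3,[.033,.02,-.02]),
mk([.432,.045,-.901],[-.892,-.124,-.434],[-.132,.991,-.014],[0]*3,[.07,.062,0]),
mk([.415,.046,-.908],[-.899,-.131,-.418],[-.138,.99,-.013],[0]*3,[.031,.075,0]),
mk([.394,.043,-.918],[-.908,-.135,-.396],[-.141,.99,-.014],[0]*3,[.02,.047,0]),
mk([.453,.049,-.89],[-.88,-.138,-.455],[-.145,.989,-.02],[0]*3,[.029,.105,0]),
mk([.379,.038,-.925],[-.914,-.142,-.38],[-.146,.989,-.019],[0]*3,[.081,.033,0]),
mk([.252,.001,-.968],[-.957,-.145,-.25],[-.141,.989,-.036],[0]*3,[.045,-.054,0]),
mk([.197,-.018,-.98],[-.971,-.145,-.193],[-.139,.989,-.046],[0]*3,[.089,-.084,0]),
mk([.223,.023,-.975],[-.951,-.217,-.222],[-.216,.976,-.026],[0]*3,[.074,-.074,0]),
mk([.154,.026,-.988],[-.981,-.117,-.156],[-.12,.993,.007],[0]*3,[.077,-.069,0]),
mk([.027,.036,-.999],[-.992,-.123,-.032],[-.124,.992,.032],[0]*3,[.014,-.153,0]),
mk([.04,.026,-.999],[-.989,.142,-.036],[.141,.989,.032],[0]*3,[.051,-.154,0]),
mk([.05,.027,-.998],[-.979,.2,-.044],[.199,.979,.036],[0]*3,[.019,-.122,0]),
mk([.059,.026,-.998],[-.982,.181,-.053],[.18,.983,.036],[0]*3,[.014,-.112,0]),
]
for t in D:
    if 26.7<t<28 or 38.9<t<40.5: U.append(D[t])
# loaded: list of (case, tag, data)
L0=[('L','i',mk([.056,.023,-.998],[-.982,.181,-.051],[.18,.983,.033],[.03,.68,-4.77],[-.041,-.019,.013])),
('L','1',mk([.113,.064,-.992],[-.81,-.572,-.129],[-.576,.818,-.013],[0,0,-3.67],[.029,.063,.044])),
('L','1',mk([.294,.188,-.937],[-.764,-.544,-.349],[-.575,.818,-.016],[0,0,-3.83],[-.065,.146,-.053])),
('L','2',mk([.358,.227,-.905],[.888,.217,.406],[.288,-.949,-.124],[0,0,-4.28],[-.298,.37,-.03])),
('L','2',mk([.359,.228,-.905],[.89,.209,.405],[.282,-.951,-.127],[0,0,-4.19],[-.245,.346,-.011])),
('L','2',mk([.385,.243,-.89],[.007,.964,.266],[.923,-.108,.37],[0,0,-4.07],[-.298,.32,.021])),
('L','f',mk([.237,.132,-.963],[-.963,.161,-.215],[.126,.978,.165],[0,0,-4.93],[-.133,.156,.047])),
('L','f',mk([.169,.093,-.981],[-.979,.132,-.156],[.115,.987,.113],[0,0,-4.01],[-.002,.043,0])),
('L','f',mk([.142,.052,-.989],[-.983,.121,-.135],[.113,.991,.068],[0,0,-3.11],[.023,-.093,0])),
('L','f',mk([.125,.046,-.991],[-.99,.064,-.122],[.058,.997,.054],[0,0,-3.6],[.022,-.059,0])),
('L','f',mk([.074,.034,-.997],[-.997,.014,-.073],[.011,.999,.035],[0,0,-4.4],[.071,-.1,0])),
('L','f',mk([.012,.011,-1],[-1,.004,-.012],[.004,1,.011],[0,0,-3.2],[.037,-.099,0]))]
for t in D:
    for c,a,lo,hi in (('L','f',25,25.9),('M','i',29.04,29.4),('M','1',32.17,32.4),('M','2',34.7,35.2),('M','2',35.5,35.7),('M','f',37.3,38.2),('R','i',41.5,41.7),('R','1',44.2,44.6),('R','2',46.8,99)):
        if lo<t<hi: L0.append((c,a,D[t]))
h=dict(L=.033-.026,M=.022-.026,R=.027-.026)
W={c:-np.mean([d[2][1][2] for d in L0 if d[0]==c]) for c in 'LMR'}; print(W)
dz=np.array([0,0,-1.])
def run(kcase,si,sf,lever=None):
    # params: a(3), bias(3), lever, then per case py,pz, k for kcase
    def res(x):
        a=x[:3]; b=x[3:6]; lev=x[6]; r=[]
        for d in U: r.append((np.cross(d[0]@a,dz)+b-d[2])[:2])
        for c,tag,d in L0:
            i='LMR'.index(c); py,pz=x[7+2*i:9+2*i]
            p=W[c]*np.array([lev+h[c],0,0])+np.array([0,py,pz])
            if c==kcase: p=p+np.array([0,{'1':1,'2':-1,'i':si,'f':sf}[tag]*x[13],0])
            r.append((np.cross(d[0]@(a+p),dz)+b-d[2])[:2])
        return np.concatenate(r)
    s=least_squares(res,np.zeros(14)); return s
for kc in 'LMR':
    for si,sf in itertools.product((1,-1),(1,-1)):
        s=run(kc,si,sf); print(kc,si,sf,'cost',round(s.cost*2/.035**2,1),'k',round(s.x[13],4),'lever',s.x[6].round(3),'n',len(s.fun))
E
python3 fit.py
```

```text
{'L': np.float64(3.9524171984292984), 'M': np.float64(3.49565758846885), 'R': np.float64(2.6058617338854004)}
L 1 1 cost 171.0 k 0.0186 lever 0.151 n 166
L 1 -1 cost 172.5 k 0.0081 lever 0.147 n 166
L -1 1 cost 169.7 k 0.0202 lever 0.152 n 166
L -1 -1 cost 170.3 k 0.0232 lever 0.15 n 166
M 1 1 cost 170.0 k -0.0183 lever 0.141 n 166
M 1 -1 cost 172.6 k -0.0051 lever 0.145 n 166
M -1 1 cost 171.7 k -0.01 lever 0.142 n 166
M -1 -1 cost 172.7 k -0.0062 lever 0.143 n 166
R 1 1 cost 170.3 k -0.0218 lever 0.148 n 166
R 1 -1 cost 170.3 k -0.0218 lever 0.148 n 166
R -1 1 cost 169.9 k -0.023 lever 0.145 n 166
R -1 -1 cost 169.9 k -0.023 lever 0.145 n 166
```

```bash
sed -i "s/('L','1',mk(\[.113/('L','i',mk([.113/" fit.py
sed -i "s/^h=dict/L0=[d for d in L0 if d[2][1][2]<-2.0]\nh=dict/; s/W={c:-np.mean/W={c:-np.median/" fit.py; python3 fit.py
cat >> fit.py <<'E'
print("--- all free k")
best=[]
def res(x,S):
    a=x[:3]; b=x[3:6]; lev=x[6]; r=[]
    for d in U: r.append((np.cross(d[0]@a,dz)+b-d[2])[:2])
    for c,tag,d in L0:
        i='LMR'.index(c); py,pz,k=x[7+3*i:10+3*i]
        p=W[c]*np.array([lev+h[c],0,0])+np.array([0,py+{'1':1,'2':-1,'i':S[i][0],'f':S[i][1]}[tag]*k,pz])
        r.append((np.cross(d[0]@(a+p),dz)+b-d[2])[:2])
    return np.concatenate(r)
for S in itertools.product(itertools.product((1,-1),(1,-1)),repeat=3):
    if S[2][1]==1: continue
    s=least_squares(res,np.zeros(16),args=(S,)); C=np.linalg.inv(s.jac.T@s.jac)*.035**2
    best.append((s.cost*2/.035**2,S,s.x[[9,12,15]].round(3),np.sqrt(np.diag(C))[[9,12,15]].round(3),s.x[6].round(3)))
best.sort(key=lambda b:b[0])
for b in best[:12]: print(b)
print("--- hypothesis fixed k=.0517")
for kc in 'LMR':
  for si,sf in itertools.product((1,-1),(1,-1)):
    S=[(1,1)]*3; S['LMR'.index(kc)]=(si,sf)
    idx=[9,12,15]; kk=np.zeros(3); kk['LMR'.index(kc)]=.0517
    def f(y):
        x=np.zeros(16); free=[i for i in range(16) if i not in idx]; x[free]=y; x[idx]=kk; return res(x,S)
    s=least_squares(f,np.zeros(13)); print(kc,si,sf,round(s.cost*2/.035**2,1))
E
python3 fit.py | sed -n '/---/,$p'
```

```text
{'L': np.float64(3.83), 'M': np.float64(3.6544886700608754), 'R': np.float64(3.142112388300112)}
L 1 1 cost 158.2 k 0.0021 lever 0.148 n 160
L 1 -1 cost 158.2 k 0.0021 lever 0.148 n 160
L -1 1 cost 156.8 k 0.0117 lever 0.149 n 160
L -1 -1 cost 152.1 k 0.0496 lever 0.153 n 160
M 1 1 cost 153.2 k -0.0239 lever 0.142 n 160
M 1 -1 cost 157.5 k -0.0074 lever 0.146 n 160
M -1 1 cost 155.8 k -0.0138 lever 0.143 n 160
M -1 -1 cost 157.5 k -0.012 lever 0.144 n 160
R 1 1 cost 158.0 k 0.0068 lever 0.148 n 160
R 1 -1 cost 158.0 k 0.0068 lever 0.148 n 160
R -1 1 cost 157.9 k 0.009 lever 0.149 n 160
R -1 -1 cost 157.9 k 0.009 lever 0.149 n 160
--- all free kTraceback (most recent call last):
  File "fit.py", line 80, in <module>
    s=least_squares(res,np.zeros(16),args=(S,)); C=np.linalg.inv(s.jac.T@s.jac)*.035**2
                                                   ~~~~~~~~~~~~~^^^^^^^^^^^^^^^
    ainv = _umath_linalg.inv(a, signature=signature)
    raise LinAlgError("Singular matrix")
numpy.linalg.LinAlgError: Singular matrix
```

```bash
sed -i 's/linalg.inv(/linalg.pinv(/' fit.py; python3 fit.py | sed -n '/---/,$p'
```

```text
--- all free k
(np.float64(147.11411673918178), ((-1, -1), (1, 1), (-1, -1)), array([ 0.05 , -0.022,  0.008]), array([0.02 , 0.011, 0.016]), np.float64(0.15))
(np.float64(147.349485212785), ((-1, -1), (1, 1), (1, -1)), array([ 0.048, -0.024, -0.003]), array([0.02 , 0.012, 0.015]), np.float64(0.148))
(np.float64(149.8371240844535), ((-1, -1), (-1, 1), (-1, -1)), array([ 0.05 , -0.011,  0.01 ]), array([0.02 , 0.009, 0.016]), np.float64(0.151))
(np.float64(150.1205630741768), ((-1, -1), (-1, 1), (1, -1)), array([ 0.048, -0.011,  0.005]), array([0.02 , 0.009, 0.015]), np.float64(0.15))
(np.float64(150.79880402081673), ((-1, -1), (1, -1), (-1, -1)), array([ 0.052, -0.005,  0.013]), array([0.02 , 0.009, 0.016]), np.float64(0.154))
(np.float64(151.1497397971107), ((-1, -1), (-1, -1), (-1, -1)), array([ 0.052, -0.003,  0.014]), array([0.021, 0.015, 0.017]), np.float64(0.154))
(np.float64(151.15527196398116), ((-1, -1), (1, -1), (1, -1)), array([ 0.051, -0.005,  0.009]), array([0.02 , 0.009, 0.014]), np.float64(0.153))
(np.float64(151.4138588529909), ((-1, -1), (-1, -1), (1, -1)), array([ 0.0
[... 302 characters left out ...]
5]), array([0.011, 0.013, 0.016]), np.float64(0.143))
(np.float64(152.69211131537887), ((-1, 1), (1, 1), (-1, -1)), array([ 0.007, -0.022,  0.004]), array([0.01 , 0.011, 0.016]), np.float64(0.145))
(np.float64(152.83644243620517), ((1, 1), (1, 1), (-1, -1)), array([-0.009, -0.026, -0.   ]), array([0.014, 0.012, 0.016]), np.float64(0.14))
--- hypothesis fixed k=.0517
L 1 1 173.0
L 1 -1 176.5
L -1 1 173.2
L -1 -1 152.1
M 1 1 203.3
M 1 -1 204.3
M -1 1 210.9
M -1 -1 179.8
R 1 1 168.7
R 1 -1 168.7
R -1 1 165.5
R -1 -1 165.5fit.py:81: RuntimeWarning: invalid value encountered in sqrt
  best.append((s.cost*2/.035**2,S,s.x[[9,12,15]].round(3),np.sqrt(np.diag(C))[[9,12,15]].round(3),s.x[6].round(3)))
```

```bash
python3 - <<'E'
from h import *
plan2([365,-10,190],-3.4,10,25)
E
```

```text
t 47.08 pos [399.1 -28.2 259.2] w 49.6 F [-0.15  0.52 -2.99] M [0.01  0.447 0.042]
q [-0.149 -0.181  2.331  0.124  0.537  1.509]
X [ 0.447 -0.003 -0.895] Y [ 0.88  -0.178  0.44 ] Z [-0.16  -0.984 -0.077]
Mtool [-0.034 -0.052 -0.444]
[[15, -20, -2, -0.12], [15, -20, -5, -0.12], [14, -19, -7, -0.12], [3, -3, -1, -0.12], [0, 0, 0, -0.12], [0, 0, 0, -0.12], [0, 0, 0, -0.12], [0, 0, 0, -0.12], [0, 0, 0, -0.12], [0, 0, 0, -0.12]] end [365. -10. 190.]
```

Call:
send_rows([
  [15,-20,-2,-0.12],
  [15,-20,-5,-0.12],
  [14,-19,-7,-0.12],
  [3,-3,-1,-0.12],
  [0,0,0,-0.12],
  [0,0,0,-0.12],
  [0,0,0,-0.12],
  [0,0,0,-0.12],
  [0,0,0,-0.12],
  [0,0,0,-0.12],
])

```text
t: 47.92
ee_pos: [366.2, -10.1, 188.3]
orientation: [0.446, 1.079, -0.279]
ft_force: [0.5, 0.8, -3.5]
width: 50.1
```

Call:
send_rows([
  [0,0,0,-0.12],
  [0,0,0,-0.12],
  [0,0,0,-0.12],
  [0,0,0,-0.12],
  [0,0,0,-0.12],
  [0,0,0,-0.12],
  [0,0,0,-0.12],
  [0,0,0,-0.12],
  [0,0,0,-0.12],
  [0,0,0,-0.12],
])

```text
t: 48.75
ee_pos: [369.3, -10.2, 189.9]
orientation: [-0.673, 1.048, 0.409]
ft_force: [0.3, 0.2, -3.3]
width: 49.7
```

```bash
python3 - <<'E'
from h import *
st()
E
```

```text
t 48.75 pos [369.3 -10.2 189.9] w 49.7 F [ 0.27  0.21 -3.28] M [-0.003  0.332 -0.015]
q [-0.092 -0.079  2.471  0.136  0.284 -0.962]
X [ 0.453 -0.003 -0.892] Y [-0.606  0.732 -0.311] Z [0.654 0.681 0.329]
```

Call:
send_rows([
  [0,0,0,-0.12],
  [0,0,0,-0.12],
  [0,0,0,-0.12],
  [0,0,0,-0.12],
  [0,0,0,-0.12],
  [0,0,0,-0.12],
  [0,0,0,-0.12],
  [0,0,0,-0.1],
])

```text
t: 49.42
ee_pos: [371.8, -10.3, 191.2]
orientation: [-1.539, 0.802, 0.938]
ft_force: [0.9, -0.8, -3.2]
width: 49.8
```

```bash
python3 - <<'E' | grep -v "^[qX]"
from h import *
avg(8)
E
sed -i "s/('R','2',46.8,99)/('R','2',46.8,47.2),('R','1',49.3,49.95)/" fit.py
python3 fit.py 2>/dev/null| sed -n '/---/,$p'
python3 - <<'E'
import sys; sys.path.insert(0,'.')
from h import *
plan2(None,0,1,41,push=(-.88,.0,-.47))
E
```

```text
t 49.47 pos [371.9 -10.3 191.3] w 49.9 F [ 0.41  0.09 -3.18] M [ 0.053  0.295 -0.042]
t 49.52 pos [371.8 -10.3 191.2] w 50.0 F [-0.96 -0.84 -3.  ] M [0.102 0.345 0.011]
t 49.57 pos [371.7 -10.3 191.2] w 50.0 F [ 0.09 -0.35 -2.67] M [ 0.079  0.269 -0.001]
t 49.62 pos [371.6 -10.3 191.1] w 49.8 F [-0.26  0.16 -2.04] M [ 0.069  0.307 -0.027]
t 49.67 pos [371.5 -10.3 191.1] w 50.1 F [-0.09 -0.24 -3.42] M [ 0.034  0.292 -0.011]
t 49.72 pos [371.5 -10.3 191.1] w 49.6 F [-0.38  0.18 -2.94] M [ 0.062  0.292 -0.02 ]
t 49.77 pos [371.5 -10.3 191.1] w 50.0 F [-0.23 -0.08 -2.22] M [0.06  0.299 0.009]
t 49.82 pos [371.4 -10.3 191. ] w 50.0 F [-0.53  0.58 -2.83] M [0.074 0.336 0.002]
--- all free k
(np.float64(153.70585210893253), ((-1, -1), (1, 1), (1, -1)), array([ 0.05 , -0.023, -0.012]), array([0.02 , 0.012, 0.015]), np.float64(0.149))
(np.float64(154.26855287146992), ((-1, -1), (1, 1), (-1, -1)), array([ 0.051, -0.02 , -0.002]), array([0.02 , 0.011, 0.012]), np.float64(0.15))
(np.float64(156.43202351376127), ((-1, -1), (-1, 1), (1, -1)), array([ 0.05 , -0.01 , -0.003]), array([0.02 , 0.009, 0
[... 1078 characters left out ...]
(1, 1), (1, -1)), array([ 0.001, -0.026, -0.017]), array([0.012, 0.012, 0.015]), np.float64(0.143))
(np.float64(159.87831415487418), ((-1, 1), (1, 1), (-1, -1)), array([ 0.009, -0.019, -0.006]), array([0.01 , 0.011, 0.012]), np.float64(0.145))
--- hypothesis fixed k=.0517
L 1 1 177.3
L 1 -1 181.7
L -1 1 177.8
L -1 -1 157.6
M 1 1 206.3
M 1 -1 208.1
M -1 1 213.9
M -1 -1 183.6
R 1 1 181.2
R 1 -1 181.2
R -1 1 186.9
R -1 -1 186.9
t 49.82 pos [371.4 -10.3 191. ] w 50.0 F [-0.53  0.58 -2.83] M [0.074 0.336 0.002]
q [-0.091 -0.079  2.468  0.137  0.284 -1.936]
X [ 0.455 -0.003 -0.891] Y [-0.881 -0.152 -0.449] Z [-0.134  0.988 -0.072]
Mtool [ 0.03  -0.117  0.322]
[[1, 40, 6, 0.0]] end [336. -10. 172.]
```

Call:
send_rows([
  [1,40,6,0],
  [1,40,6,0],
  [1,40,6,0],
  [1,40,6,0],
  [1,40,6,0],
  [3,40,6,0],
  [3,40,6,0],
  [5,40,6,0],
])

```text
t: 50.48
ee_pos: [243.6, -33.2, 183.3]
orientation: [-1.461, 0.898, 1.064]
ft_force: [0.2, 0.4, -3.5]
width: 49.8
```

```bash
python3 - <<'E'
from h import *
plan2(None,0,1,41,push=(-.82,.15,-.55))
E
```

```text
t 50.48 pos [243.6 -33.2 183.3] w 49.8 F [ 0.2   0.38 -3.49] M [0.012 0.145 0.047]
q [-0.332 -0.309  2.581  0.216  0.578 -2.219]
X [ 0.318  0.014 -0.948] Y [-0.937 -0.149 -0.316] Z [-0.146  0.989 -0.034]
Mtool [-0.039 -0.048  0.14 ]
[[11, 38, 12, 0.0]] end [210. -27. 160.]
```

Call:
send_rows([
  [19,34,10,0],
  [19,34,10,0],
  [19,34,10,0],
  [19,34,8,0],
  [20,34,8,0],
  [20,34,8,0],
])

```text
t: 50.98
ee_pos: [203.5, -55.8, 160.0]
orientation: [-1.378, 0.965, 1.195]
ft_force: [0.6, 0.1, -2.2]
width: 50.1
```

```bash
python3 - <<'E'
from h import *
plan2(None,0,1,41,push=(-.82,.15,-.55))
E
```

```text
t 50.98 pos [203.5 -55.8 160. ] w 50.1 F [ 0.59  0.06 -2.17] M [ 0.023  0.043 -0.002]
q [-0.526 -0.226  2.58   0.222  0.664 -2.42 ]
X [ 0.184  0.05  -0.982] Y [-0.97  -0.151 -0.189] Z [-0.158  0.987  0.021]
Mtool [ 0.008 -0.029  0.038]
[[16, 36, 11, 0.0]] end [170. -50. 138.]
```

Call:
send_rows([
  [20,33,14,0.05],
  [20,33,16,0.05],
  [20,33,16,0.05],
])

```text
t: 51.23
ee_pos: [178.3, -54.6, 156.4]
orientation: [-1.204, 1.066, 1.166]
ft_force: [-0.1, -0.4, -3.4]
width: 49.7
```

```bash
python3 - <<'E'
from h import *
plan([530,-258,130],np.radians(106),20,40)
E
```

```text
t 51.23 pos [178.3 -54.6 156.4] w 49.7 F [-0.11 -0.35 -3.38] M [-0.072 -0.024 -0.003]
q [-0.579 -0.22   2.58   0.192  0.74  -2.293]
X [ 0.112  0.081 -0.99 ] Y [-0.994  0.    -0.113] Z [-0.009  0.997  0.08 ]
[[5, -34, -20, -0.12], [5, -31, -24, -0.12], [5, -28, -28, -0.03], [5, -27, -29, -0.0], [5, -27, -29, -0.0], [5, -27, -29, -0.0], [5, -28, -29, -0.0], [4, -28, -29, -0.0], [5, -28, -29, -0.0], [5, -27, -29, -0.0], [0, -5, -4, -0.0]] end [ 530. -258.  130.]
```

Call:
send_rows([
  [3,-34,-20,-0.1],
  [3,-31,-24,-0.1],
  [3,-28,-28,-0.03],
  [3,-27,-29,0],
  [3,-27,-29,0],
  [3,-27,-29,0],
  [5,-28,-29,0],
  [4,-28,-29,0],
  [5,-28,-29,0],
  [5,-24,-26,0],
])

```text
t: 52.07
ee_pos: [518.0, -266.3, 117.5]
orientation: [-1.368, 0.953, 1.34]
ft_force: [0.2, -0.1, -2.6]
width: 49.9
```

```bash
python3 - <<'E'
from h import *
o,r=st(); print(np.array([543.2,-262.3])+18.7*r[:2,0])
plan([546,-261.5,60],np.radians(106.5),20,40)
E
```

```text
t 52.07 pos [ 518.  -266.3  117.5] w 49.9 F [ 0.23 -0.05 -2.62] M [-0.108 -0.087 -0.003]
q [-0.562  0.491  1.82   0.173  0.809 -2.491]
X [ 0.091  0.09  -0.992] Y [-0.966 -0.233 -0.11 ] Z [-0.241  0.968  0.066]
[ 544.90158978 -260.61447365]
t 52.07 pos [ 518.  -266.3  117.5] w 49.9 F [ 0.23 -0.05 -2.62] M [-0.108 -0.087 -0.003]
q [-0.562  0.491  1.82   0.173  0.809 -2.491]
X [ 0.091  0.09  -0.992] Y [-0.966 -0.233 -0.11 ] Z [-0.241  0.968  0.066]
[[37, -14, -4, -0.04], [23, -8, -2, -0.0]] end [ 546. -261.   60.]
```

Call:
send_rows([
  [36,-15,-3,-0.02],
  [30,-9,0,0],
  [0,0,0,0],
])

```text
t: 52.32
ee_pos: [558.1, -263.3, 46.3]
orientation: [-1.388, 0.943, 1.347]
ft_force: [-1.2, 0.4, -2.9]
width: 49.6
```

```bash
python3 - <<'E'
from h import *
plan([545,-260.6,14],np.radians(105.5),20,25)
E
```

```text
t 52.32 pos [ 558.1 -263.3   46.3] w 49.6 F [-1.16  0.38 -2.85] M [ 0.015  0.087 -0.048]
q [-0.521  0.637  1.769  0.189  0.704 -2.494]
X [ 0.095  0.086 -0.992] Y [-0.961 -0.251 -0.114] Z [-0.259  0.964  0.058]
[[22, 11, 3, -0.01], [9, 5, 1, 0.0]] end [ 545. -261.   14.]
```

Call:
send_rows([
  [16,11,2,0],
  [10,4,1,0],
  [5,0,0,0],
  [3,0,0,0],
])

```text
t: 52.65
ee_pos: [544.7, -259.6, 6.4]
orientation: [-1.382, 0.943, 1.357]
ft_force: [-15.5, 8.2, 50.3]
width: 51.6
```

```bash
python3 - <<'E'
from h import *
plan([545,-260.6,11],np.radians(105.5),20,25)
E
```

```text
t 52.65 pos [ 544.7 -259.6    6.4] w 51.6 F [-15.51   8.2   50.35] M [1.341 1.368 0.593]
q [-0.527  0.692  1.797  0.208  0.632 -2.526]
X [ 0.087  0.09  -0.992] Y [-0.961 -0.254 -0.108] Z [-0.261  0.963  0.065]
[[-5, 0, -1, -0.01]] end [ 545. -261.   11.]
```

Call:
send_rows([
  [-3,0,0,0],
  [-1,0,0,0],
])

```text
t: 52.82
ee_pos: [544.6, -260.2, 12.1]
orientation: [-1.382, 0.943, 1.356]
ft_force: [0.0, -0.3, -1.9]
width: 51.3
```

Call:
send_rows([
  [0,0,0,0],
  [0,0,0,0],
  [-3,0,0,0],
], fingers=1)

```text
t: 53.07
ee_pos: [545.3, -261.1, 16.6]
orientation: [-1.384, 0.943, 1.353]
ft_force: [-0.5, -0.2, -0.3]
width: 68.0
```

Call:
send_rows([
  [-30,0,0,0.04],
  [-40,0,0,0.08],
  [-40,0,0,0.1],
  [-30,0,0,0.1],
])

```text
t: 53.4
ee_pos: [528.9, -271.5, 153.7]
orientation: [-1.121, 1.115, 1.148]
ft_force: [-0.1, 0.9, -0.6]
width: 87.3
```

```bash
python3 - <<'E'
from h import *
casefit("pics/w7.png",(541,-261))
plan([450,297,160],np.radians(79.6),30,40)
E
```

```text
[ 228  129  103  146 8171] [ 536.2 -262.    47.5] ((540.6517333984375, -260.8506774902344), (118.01246643066406, 50.12497329711914), 15.209192276000977)
t 53.45 pos [ 531.4 -273.5  159.3] w 87.6 F [ 1.29 -0.64  2.8 ] M [-0.042 -0.15  -0.018]
q [-0.559  0.452  1.761  0.156  0.91  -2.148]
X [ 0.086  0.091 -0.992] Y [-0.994  0.08  -0.078] Z [0.072 0.993 0.097]
[[3, 9, 39, 0.11], [3, 13, 38, -0.0], [3, 13, 38, -0.0], [3, 13, 38, -0.0], [3, 13, 38, -0.0], [3, 13, 38, -0.0], [3, 13, 38, -0.0], [3, 13, 38, -0.0], [3, 13, 38, -0.0], [3, 13, 38, -0.0], [3, 13, 38, -0.0], [3, 13, 38, -0.0], [4, 13, 38, -0.0], [3, 14, 37, -0.0], [1, 4, 12, -0.0]] end [450. 296. 160.]
```

View pics/w7.png

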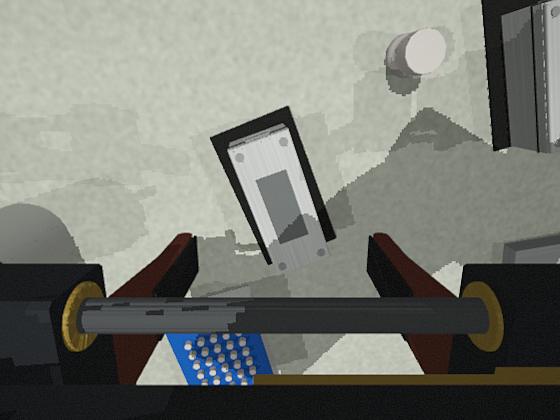

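```bash
python3 - <<'E'
from h import *
plan([170,172,150],np.radians(79.6),30,41)
E
```

```text
t 53.45 pos [ 531.4 -273.5  159.3] w 87.6 F [ 1.29 -0.64  2.8 ] M [-0.042 -0.15  -0.018]
q [-0.559  0.452  1.761  0.156  0.91  -2.148]
X [ 0.086  0.091 -0.992] Y [-0.994  0.08  -0.078] Z [0.072 0.993 0.097]
[[1, 28, 30, 0.11], [1, 31, 26, -0.0], [1, 31, 26, -0.0], [1, 31, 26, -0.0], [1, 31, 26, -0.0], [2, 31, 26, -0.0], [1, 31, 26, -0.0], [2, 31, 26, -0.0], [1, 31, 26, -0.0], [2, 31, 26, -0.0], [1, 31, 26, -0.0], [2, 31, 26, -0.0], [1, 31, 27, -0.0], [2, 31, 26, -0.0], [0, 5, 4, -0.0]] end [170. 172. 150.]
```

Call:
send_rows([
  [0,28,30,0.11],
  [0,31,26,0],
  [0,31,26,0],
  [0,31,26,0],
  [0,31,26,0],
  [0,31,26,0],
  [0,31,26,0],
  [0,31,26,0],
  [0,31,26,0],
  [0,31,26,0],
])

```text
t: 54.28
ee_pos: [276.9, 41.5, 165.8]
orientation: [-1.045, 1.158, 1.03]
ft_force: [1.2, 0.9, -0.2]
width: 88.1
```

```bash
python3 - <<'E'
from h import *
plan([175,175,150],np.radians(79.6),30,41)
E
```

```text
t 54.28 pos [276.9  41.5 165.8] w 88.1 F [ 1.22  0.88 -0.23] M [ 0.03  -0.117 -0.059]
q [ 0.022 -0.071  2.44   0.124  0.662 -1.442]
X [ 0.111  0.078 -0.991] Y [-0.975  0.202 -0.093] Z [0.193 0.976 0.099]
[[4, 31, 27, -0.01], [3, 31, 27, -0.0], [4, 31, 27, -0.0], [3, 31, 27, -0.0], [1, 3, 2, -0.0]] end [175. 175. 150.]
```

Call:
send_rows([
  [3,26,31,0],
  [3,26,31,0],
  [3,26,31,0],
  [0,0,0,0],
])

```text
t: 54.62
ee_pos: [226.5, 133.4, 160.8]
orientation: [-1.05, 1.15, 1.035]
ft_force: [0.7, 0.3, 0.6]
width: 87.7
```

```bash
python3 - <<'E'
from h import *
plan2(None,0,1,41,push=(-.62,-.55,-.55))
E
```

```text
t 54.62 pos [226.5 133.4 160.8] w 87.7 F [0.65 0.31 0.63] M [-0.019 -0.078  0.006]
q [ 0.461 -0.103  2.486  0.038  0.621 -0.947]
X [ 0.114  0.081 -0.99 ] Y [-0.976  0.195 -0.096] Z [0.186 0.977 0.102]
Mtool [-0.015  0.003 -0.079]
[[18, 23, -29, 0.0]] end [201. 111. 138.]
```

Call:
send_rows([
  [18,21,-27,0],
  [18,21,-27,0],
  [18,21,-27,0],
  [18,21,-27,0],
  [18,21,-27,0],
])

```text
t: 55.03
ee_pos: [207.7, 63.2, 111.4]
orientation: [-1.062, 1.196, 1.082]
ft_force: [-0.1, 0.7, -0.5]
width: 87.7
```

```bash
python3 - <<'E'
from h import *
plan2(None,0,1,41,push=(-.62,-.55,-.55))
E
```

```text
t 55.03 pos [207.7  63.2 111.4] w 87.7 F [-0.1   0.71 -0.51] M [-0.039 -0.143  0.005]
q [ 0.164  0.02   2.58   0.116  0.479 -1.343]
X [ 0.056  0.063 -0.996] Y [-0.985  0.166 -0.045] Z [0.162 0.984 0.072]
Mtool [-0.016  0.015 -0.147]
[[20, 22, -28, 0.0]] end [183.  41.  89.]
```

```bash
python3 - <<'E'
from h import *
plan2([115,225,150],0,8,41)
plan2(None,0,1,41,push=(-.42,-.74,-.52))
E
```

```text
t 55.03 pos [207.7  63.2 111.4] w 87.7 F [-0.1   0.71 -0.51] M [-0.039 -0.143  0.005]
q [ 0.164  0.02   2.58   0.116  0.479 -1.343]
X [ 0.056  0.063 -0.996] Y [-0.985  0.166 -0.045] Z [0.162 0.984 0.072]
Mtool [-0.016  0.015 -0.147]
[[-7, 25, 32, 0.0], [-7, 25, 32, 0.0], [-7, 25, 31, 0.0], [-8, 25, 32, 0.0], [-4, 16, 20, 0.0]] end [115. 225. 150.]
t 55.03 pos [207.7  63.2 111.4] w 87.7 F [-0.1   0.71 -0.51] M [-0.039 -0.143  0.005]
q [ 0.164  0.02   2.58   0.116  0.479 -1.343]
X [ 0.056  0.063 -0.996] Y [-0.985  0.166 -0.045] Z [0.162 0.984 0.072]
Mtool [-0.016  0.015 -0.147]
[[18, 13, -34, 0.0]] end [190.  33.  90.]
```

Call:
send_rows([
  [-8,5,39,0],
  [-8,8,38,0],
  [-8,15,37,0],
  [-6,30,26,0],
  [-4,34,20,0],
])

```text
t: 55.45
ee_pos: [167.6, 208.3, 149.7]
orientation: [-1.017, 1.219, 1.033]
ft_force: [0.8, -0.0, -0.1]
width: 88.1
```

Call:
send_rows([
  [18,13,-34,0],
  [18,13,-34,0],
  [18,13,-34,0],
  [18,13,-34,0],
])

```text
t: 55.78
ee_pos: [140.5, 158.6, 109.0]
orientation: [-1.05, 1.244, 1.058]
ft_force: [0.4, -0.1, 0.0]
width: 88.0
```

```bash
python3 - <<'E'
from h import *
plan2([447,297,160],0,12,41)
E
```

```text
t 55.78 pos [140.5 158.6 109. ] w 88.0 F [ 0.38 -0.08  0.02] M [ 0.007 -0.119  0.017]
q [ 7.90e-01  2.90e-02  2.58e+00 -1.00e-03  4.82e-01 -5.82e-01]
X [ 0.036  0.036 -0.999] Y [-0.98   0.197 -0.029] Z [0.196 0.98  0.042]
Mtool [-0.021 -0.031 -0.115]
[[-4, -33, 24, 0.0], [-4, -33, 24, 0.0], [-4, -33, 24, 0.0], [-4, -33, 24, 0.0], [-4, -33, 24, 0.0], [-5, -33, 24, 0.0], [-4, -33, 23, 0.0], [-4, -33, 24, 0.0], [-2, -11, 7, 0.0]] end [448. 297. 160.]
```

Call:
send_rows([
  [10,18,-34,0],
  [10,18,-34,0],
  [-10,-33,24,0],
  [-10,-33,24,0],
  [-8,-33,24,0],
  [-5,-33,24,0],
  [-2,-33,24,0],
  [0,-33,24,0],
  [0,-33,24,0],
  [0,-33,26,0],
])

```text
t: 56.62
ee_pos: [427.9, 267.2, 153.2]
orientation: [-1.065, 1.299, 1.063]
ft_force: [0.2, 0.3, -1.2]
width: 87.8
```

```bash
python3 - <<'E'
from h import *
plan([447.5,297.5,100],np.radians(79.6),12,40)
E
```

```text
t 56.62 pos [427.9 267.2 153.2] w 87.8 F [ 0.21  0.25 -1.16] M [ 0.034 -0.162  0.024]
q [ 0.535  0.349  1.944 -0.002  0.852 -0.838]
X [-0.002 -0.003 -1.   ] Y [-0.981  0.195  0.002] Z [ 0.195  0.981 -0.003]
[[33, -8, 21, -0.01], [20, -6, 13, -0.0]] end [448. 298. 100.]
```

Call:
send_rows([
  [33,-8,18,0],
  [30,-6,6,0],
  [25,0,0,0],
  [0,0,0,0],
])

```text
t: 56.95
ee_pos: [464.1, 290.8, 64.2]
orientation: [-1.061, 1.283, 1.056]
ft_force: [-0.7, -1.9, -0.2]
width: 87.8
```

```bash
python3 - <<'E'
from h import *
plan([447,297.7,10],np.radians(79.6),12,30)
E
```

```text
t 56.95 pos [464.1 290.8  64.2] w 87.8 F [-0.7  -1.89 -0.17] M [-0.032 -0.174  0.01 ]
q [ 5.380e-01  5.420e-01  1.901e+00 -1.000e-03  6.850e-01 -8.320e-01]
X [ 0.013  0.007 -1.   ] Y [-0.98   0.198 -0.011] Z [0.198 0.98  0.009]
[[28, 10, 2, -0.02], [26, 9, 1, 0.0]] end [447. 298.  10.]
```

Call:
send_rows([
  [14,12,3,-0.01],
  [22,6,1,0],
  [12,0,0,0],
  [4,0,0,0],
])

```text
t: 57.28
ee_pos: [451.6, 296.0, 12.8]
orientation: [-1.067, 1.277, 1.062]
ft_force: [0.6, -0.4, 0.3]
width: 87.7
```

```bash
python3 - <<'E'
from h import *
plan([447,297.7,10],np.radians(79.6),12,30)
E
```

```text
t 57.28 pos [451.6 296.   12.8] w 87.7 F [ 0.57 -0.36  0.28] M [-0.051 -0.17   0.018]
q [ 0.559  0.626  1.927 -0.002  0.573 -0.819]
X [ 0.014  0.008 -1.   ] Y [-0.982  0.19  -0.013] Z [0.19  0.982 0.01 ]
[[3, 5, 1, -0.01]] end [447. 298.  10.]
```

Call:
send_rows([
  [3,5,1,-0.01],
  [2,0,0,0],
  [1,0,0,0],
  [1,0,0,0],
  [1,0,0,0],
  [1,0,0,0],
  [0,0,0,0],
], fingers=0)

```text
t: 57.87
ee_pos: [449.8, 297.7, 7.5]
orientation: [-1.075, 1.268, 1.068]
ft_force: [0.4, 0.6, -4.3]
width: 50.0
```

Call:
send_rows([
  [-25,0,0,0],
  [-38,0,0,0],
  [-38,0,0,0],
  [-38,0,0,0],
])

```text
t: 58.2
ee_pos: [441.0, 292.5, 141.5]
orientation: [-1.076, 1.29, 1.074]
ft_force: [0.1, -0.3, -3.6]
width: 49.8
```

```bash
python3 - <<'E'
from h import *
d=ctrl.get_image("top"); w=cloud(d); im=d["img"]
cv2.imwrite("pics/top9.png",im[:,:,::-1])
# tray: grey region near px (285,184), rim z~18
m=np.zeros(w.shape[:2],bool); m[160:208,255:318]=True
k=m&(w[...,2]>10)&(w[...,2]<26); P=w[k]; print(len(P),cv2.minAreaRect(P[:,:2].astype(np.float32)))
g=im[160:208,255:318].astype(int).mean(-1); k2=(g<115).astype(np.uint8)
n,l,s,c=cv2.connectedComponentsWithStats(k2); i=1+s[1:,4].argmax(); print(s[i],c[i]+[255,160])
u,v=(c[i]+[255,160]).round().astype(int); print(w[v,u])
plan2([673,57,215],-.1,12,40)
E
```

```text
252 ((675.7438354492188, 53.02794647216797), (176.23692321777344, 229.52207946777344), 1.8969168663024902)
[   0    8   63   40 1414] [283.79773692 185.39674682]
[665.54809227  59.53553786  11.93395458]
t 58.25 pos [444.6 294.8 148.7] w 49.8 F [2.41 1.62 1.55] M [ 0.13  -0.198 -0.046]
q [ 5.640e-01  3.890e-01  1.893e+00 -1.000e-03  8.500e-01 -8.250e-01]
X [ 0.009  0.004 -1.   ] Y [-0.984  0.18  -0.008] Z [0.18  0.984 0.006]
Mtool [ 0.047 -0.163 -0.171]
[[-8, -32, -23, -0.1], [-8, -29, -26, 0.0], [-8, -29, -26, 0.0], [-8, -30, -26, 0.0], [-8, -30, -26, 0.0], [-7, -29, -26, 0.0], [-8, -30, -26, 0.0], [-7, -29, -26, 0.0], [-3, -12, -10, 0.0]] end [673.  57. 215.]
```

View pics/top9.png

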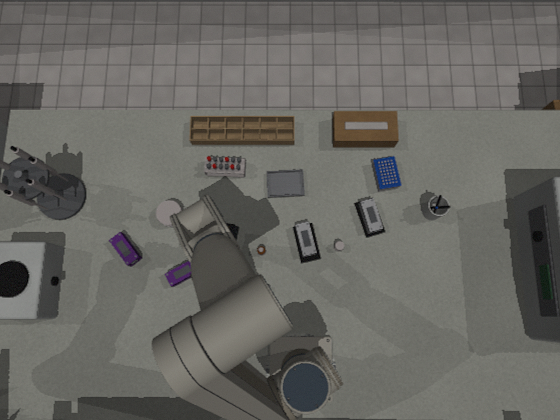

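Call:
send_rows([
  [-8,-30,-22,-0.1],
  [-8,-29,-26,0],
  [-8,-29,-26,0],
  [-8,-30,-26,0],
  [-6,-30,-26,0],
  [-5,-29,-26,0],
  [-5,-25,-22,0],
  [-3,-15,-14,0],
  [0,0,0,0],
  [0,0,0,0],
])

```text
t: 59.08
ee_pos: [650.7, 79.1, 203.9]
orientation: [-1.156, 1.227, 1.15]
ft_force: [-1.1, 0.8, -3.9]
width: 49.9
```

```bash
python3 - <<'E'
from h import *
avg(3)
plan2([675,56,185],0,12,25)
E
```

```text
t 59.13 pos [650.4  79.3 203.8] w 50.0 F [ 0.71  0.03 -4.75] M [ 0.002 -0.056 -0.013]
q [ 0.1    0.481  1.584  0.007  1.062 -1.402]
X [ 0.014  0.007 -1.   ] Y [-0.997  0.072 -0.013] Z [0.072 0.997 0.008]
t 59.18 pos [649.9  80.1 203.8] w 50.3 F [-0.34  0.84 -4.67] M [ 0.102 -0.049  0.031]
q [ 0.102  0.48   1.585  0.007  1.062 -1.402]
X [ 0.013  0.008 -1.   ] Y [-0.997  0.071 -0.013] Z [0.071 0.997 0.009]
t 59.23 pos [649.6  80.7 204. ] w 49.8 F [-0.32  0.22 -3.71] M [ 0.044 -0.091  0.033]
q [ 0.102  0.48   1.585  0.007  1.063 -1.402]
X [ 0.013  0.008 -1.   ] Y [-0.997  0.07  -0.013] Z [0.07  0.998 0.009]
t 59.23 pos [649.6  80.7 204. ] w 49.8 F [-0.32  0.22 -3.71] M [ 0.044 -0.091  0.033]
q [ 0.102  0.48   1.585  0.007  1.063 -1.402]
X [ 0.013  0.008 -1.   ] Y [-0.997  0.07  -0.013] Z [0.07  0.998 0.009]
Mtool [-0.033 -0.051 -0.087]
[[12, -17, -14, 0.0], [7, -10, -9, 0.0]] end [675.  56. 185.]
```

Call:
send_rows([
  [6,-16,-14,0],
  [6,-10,-9,0],
  [0,0,0,0],
  [0,0,0,0],
])

```text
t: 59.57
ee_pos: [671.1, 60.1, 190.4]
orientation: [-1.159, 1.226, 1.16]
ft_force: [0.9, 0.1, -4.3]
width: 49.7
```

```bash
python3 - <<'E'
from h import *
d=ctrl.get_image("top"); K=d["mtx"];T=d["world_from_camera"]
v=T[:3,:3]@np.linalg.inv(K)@np.array([285.3,184,1]); s=(18-T[2,3])/v[2]; print((T[:3,3]+s*v).round(1))
plan2([675,56,185],0,12,25)
E
```

```text
[667.7  54.6  18. ]
t 59.62 pos [670.9  60.2 190.3] w 50.1 F [-0.16  0.61 -4.  ] M [-0.056 -0.084 -0.004]
q [ 0.068  0.524  1.545  0.009  1.063 -1.443]
X [ 0.009  0.009 -1.   ] Y [-0.998  0.064 -0.008] Z [0.064 0.998 0.009]
Mtool [ 0.003  0.051 -0.088]
[[5, -4, -4, 0.0]] end [675.  56. 185.]
```

Call:
send_rows([
  [0,-1,-5,0],
  [0,0,0,0],
  [0,0,0,0],
  [0,0,0,0],
  [0,0,0,0],
])

```text
t: 60.03
ee_pos: [669.9, 57.0, 190.9]
orientation: [-1.16, 1.225, 1.162]
ft_force: [-0.5, -0.1, -3.1]
width: 50.1
```

```bash
python3 - <<'E'
from h import *
d=ctrl.get_image("scene"); cv2.imwrite("pics/s9.png",d["img"][:,:,::-1]); o,r=st(); print(o["qvel"].round(4))
E
```

```text
t 60.08 pos [670.   57.  190.9] w 50.1 F [ 0.63 -0.23 -4.43] M [ 0.06  -0.098  0.024]
q [ 0.063  0.522  1.547  0.01   1.064 -1.45 ]
X [ 0.008  0.009 -1.   ] Y [-0.998  0.062 -0.007] Z [0.062 0.998 0.01 ]
[-0.0017 -0.0004 -0.0012  0.0011 -0.0018  0.0002]
```

View pics/s9.png

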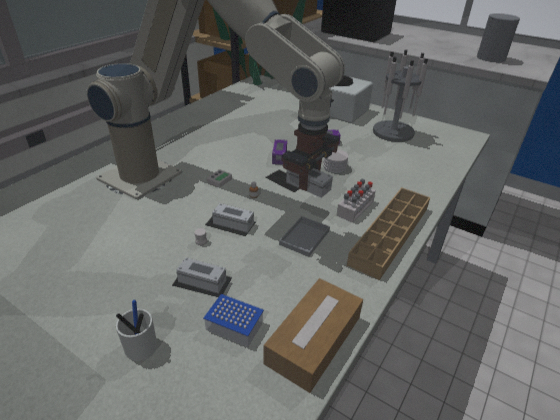

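The scene view shows the left case held level at px (310,178), above the tray at (305,235). The middle case (232,217) and right case (202,275) are on their pads, the left pad is empty, and the bystanders look undisturbed. Handing in.

```bash
python3 -c "
from workcell import ctrl
print(ctrl.close_job())"
```

```text
the job is handed in; nothing more can be done
None
```

I presented the **left case** as the one that rattles. It is held still over the tray, with its centre about 20 cm above the bench and the tool within about 0.01 rad of vertical. I handed in at about 60 s of the 72 s allowed.

**Method:** The moves only allow a turn about the tool's own axis, so the gripper cannot pitch directly. I tipped it by pushing the arm against its outer reach limit, then turned half a turn to drop the other end. I brought it upright again at the inner limit. Each case was lifted, rocked about 0.3 rad or more both ways, and set back on its pad, in left, middle, right order.

**Which one rattles:** I fitted the wrist moments to how far the ball would shift the load, where 0.052 N·m is expected if the ball is inside. This is statistical and not certain, because the left value leans on very few tilted readings.

| Case | Fitted shift (N·m) |
|---|---|
| Left | 0.050 ± 0.020 |
| Middle | about −0.02 ± 0.01 |
| Right | about 0.00 ± 0.015 |

**Last checks:** The final scene picture shows the middle and right cases on their pads and the bystanders looking undisturbed. The wrist camera put the middle case about 4 mm and the right case about 2 mm from where they started.

**What went less well:**
- **Right case:** setting it down briefly pressed the pad with about 50 N through the held case. The wrist limit is 120 N; the 40 N limit is for the arm or gripper body.
- **Joint 3:** it read down to 0.086 rad against its stated lower limit of 0.09.
- **Joint 5:** it read 0.108 rad against 0.11. I took both joint readings to be rounding in the stated limits.

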